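# Build up a moulder spindle for a groove cut

## Task

Build up the moulder spindle in its setting stand so that the fitter only has to tighten it: the tall black ring first, to set the cutting height, then the red cutter head with its hub up, then the thin steel ring and last the blue locking collar, each slid over the spindle until it lies flat on the part below. Hold the cutter head by its hub and keep the fingers off its carbide knives. The brass bush is for a smaller spindle: leave it lying, as well as the calliper and the hex key.

Things in the scene. Friction and masses are not known exactly. Their poses are not given: they have to be found in the camera images.
- spindle_stand: Fixed stand: grey base 120 (x) x 92 (y) x 14 mm, screw heads to 19 mm, pedestal 50 mm across with a flat seat 34 mm above the origin; on it a steel spindle 25 mm across up to 90 mm, tapering to a 12 mm nose at 100 mm. Origin on the spindle's axis at the underside, z up. The saw guard (0.18 m high) can be 0.1 m to its left towards the robot; fingers closing about along world x pass it freely.
- black_ring: Tall black spacer ring, loose, lying flat: 54 mm outside, bore 32 mm right through, 18 mm high, about 0.2 kg. Origin at the centre of its underside, z along its bore. Alike from every side and either way up. Its place: underside 34 mm above the stand's origin.
- cutter: Cutter head, loose, lying with its hub up: red disc 80 mm across and 9 mm thick, with a grey steel hub 44 mm across standing on it from 9 to 25 mm above the underside; bore 32 mm right through; about 0.35 kg. Origin at the centre of its underside, z up through the hub. Its place: underside 52 mm above the stand's origin.
- cutter_knives: The four carbide knives of the cutter head, fixed in it: steel-grey teeth at the disc's rim along the head's +x, +y, -x and -y axes, 5 mm wide, standing out to 100 mm across, between 2 and 7 mm above the head's underside. Origin and axes as the cutter head's.
- thin_ring: Thin grey steel spacer ring, loose, lying flat: 54 mm outside, bore 32 mm right through, 8 mm high, about 0.09 kg. Origin at the centre of its underside, z along its bore. Its place: underside 77 mm above the stand's origin.
- collar: Blue knurled locking collar with four small screw heads on top, loose: 46 mm outside, bore 32 mm right through, 12 mm high, about 0.08 kg. Origin at the centre of its underside, z up. Its place: underside 85 mm above the stand's origin.
- brass_bush: Brass bush for another spindle, to be left alone: 42 mm outside, bore 18 mm, 14 mm high, loose. Origin at the centre of its underside.
- calliper: Digital calliper, 215 x 67 x 13 mm, loose, to be left alone. Origin at the middle of its underside, length along y.
- hex_key: Steel hex key, 102 x 38 x 7 mm, loose, to be left alone. Origin at the middle of its underside, long arm along y.
There are look-alikes about, which are no part of the job. Leave any brown look-alike of the collar alone.

How it is judged (in metres and radians):
On the way, in this order (a step that is already met when the one before it is completed fails the run):
1. the tall black ring is down on the seat of the spindle (horizontal distance between black_ring and spindle_stand below 0.008 m and z of black_ring in the frame of spindle_stand between 0.03 and 0.038 m and angle between black_ring's own z axis and vertical below 0.08 rad and linear speed of black_ring below 0.01 m/s and contact force between black_ring and the fingers below 0.1 N), for 0.2 s.
2. the cutter head is down on the black ring, hub up (horizontal distance between cutter and spindle_stand below 0.008 m and z of cutter in the frame of spindle_stand between 0.048 and 0.056 m and angle between cutter's own z axis and vertical below 0.08 rad and linear speed of cutter below 0.01 m/s and contact force between cutter and the fingers below 0.1 N), for 0.2 s.
3. the thin steel ring is down on the cutter's hub (horizontal distance between thin_ring and spindle_stand below 0.008 m and z of thin_ring in the frame of spindle_stand between 0.073 and 0.081 m and angle between thin_ring's own z axis and vertical below 0.08 rad and linear speed of thin_ring below 0.01 m/s and contact force between thin_ring and the fingers below 0.1 N), for 0.2 s.
4. the blue collar is down on the thin ring (horizontal distance between collar and spindle_stand below 0.008 m and z of collar in the frame of spindle_stand between 0.081 and 0.089 m and angle between collar's own z axis and vertical below 0.08 rad and linear speed of collar below 0.01 m/s and contact force between collar and the fingers below 0.1 N), for 0.2 s.
At the end, for the whole second after the job is handed in: Black ring, cutter head (hub up), thin steel ring and blue collar sit on the spindle in this order from the seat up: axes within 8 mm of the spindle's, undersides within 4 mm of 34, 52, 77 and 85 mm above the stand's origin, level within 0.08 rad, at rest and released (all of step 1 and all of step 2 and all of step 3 and all of step 4); the robot touches nothing.
It fails at once if the brass bush is moved by more than 30 mm (distance of brass_bush from where it was at the start of the episode above 0.03 m).
It fails at once if the calliper is moved by more than 30 mm (distance of calliper from where it was at the start of the episode above 0.03 m).
It fails at once if the hex key is moved by more than 30 mm (distance of hex_key from where it was at the start of the episode above 0.03 m).
It fails at once if the fingers press on the cutter's knives with more than 5 N (contact force between cutter_knives and the fingers above 5 N).
It also fails if it takes over 93 s, if anything falls off the work surface, if the arm or the gripper's body presses on something with over 40 N, if the wrist force passes 120 N, or if a joint passes its speed limit or range.

## Robot

A 6-joint arm with a two-finger parallel gripper is mounted at the origin on the work surface; the furniture and walls round the work are solid. World frame = base frame: x ahead of the robot, y to its left, z up, the work surface at z = 0. Lengths are in m, angles in degrees, forces in N, time in s.
With the tool pointing down it reaches from about 0.325 to 0.85 m from the base axis. Payload 4.4 kg.
Tool frame: the origin (TCP) lies at the very end of the fingers, on their centre line; the grasp point (between the pads) lies 19 mm behind it; z points along the fingers, y is the direction in which the jaws open and shut (so a half turn about z gives the same grasp; the last joint's range is limited). The gripper opens to 94 mm and grips with 3 to 60 N. Pads are 16 mm wide; open, the fingers measure 119 mm over their backs; the gripper's body (75 mm by 177 mm) begins 78 mm behind the grasp point.
Start: joints at [-78.524, 11.837, 88.321, -0, 79.842, -8.623], TCP at [0.198, -0.54, 0.205] pointing down, gripper open.
Joint ranges: [-156.59, 156.59], [-49.26, 127.26], [12.9, 141.05], [-63.56, 243.56], [4.71, 150.69], [-161.64, 161.64]. Speed limits (degrees/s): [159.86, 159.86, 180, 180, 180, 180].

## Interface

Orientations are given as a 3x3 rotation matrix whose columns are the frame's x, y, z axes.
In Python, from bench import ctrl, optics, ticket gives the robot as it stands. The module is installed in compiled form; this text tells all that it offers.
- The arm moves only by the tool send_rows, never from a script. Its arguments are lists of equal length, an entry for each row: "delta_pos": the shift along the tool's x, y, z in mm, a list of three; "roll": the turn about the tool's z in rad. In form: {"delta_pos": [[x, y, z], ...], "roll": [roll, ...]}. A call has 1 to 5 rows; each row is the pose to reach, as a shift and turn from the pose commanded when the call began, along the tool's axes at that moment; what a row does not reach only later rows make up. A row lasts 1/12 s, in which the tool goes at most 41.7 mm and 7.16 degrees, less where a joint would pass 70% of its speed; a pose out of reach is approached as far as the arm can. A call with a gripper value outside its range is refused whole. "jaw" is the finger opening in mm, from 0 to 94, set as the call begins (left out, the last holds). The fingers move at their own pace and stop on an object; "grip_force" is the grip in N (left out, the last holds). Time passes only in rows, so rows that repeat a pose let the fingers close. It gives the time, the measured TCP pose, the force and the opening at its end, in the units of the state.
- ctrl.read_state(): the state, without advancing time (a new reading comes with each control period).
- optics.capture(name): name is "scene" or "side" or "wrist"; returns a dict with "image" (384x512x3 uint8, blue, green, red), "intrinsics" (3x3 intrinsics, pixels), "D" ([k1, k2, p1, p2, k3] as OpenCV has them; the pictures are not rectified), "world_from_camera" (4x4, takes a point from camera to world coordinates). Camera axes: x right, y up, looking along -z (the intrinsics and any distortion apply to the point x, -y, -z); pixel columns grow to the right and rows downward; lengths in m; the calibration is good to about 2 mm. A picture is of the moment at which its call begins. There is no depth.
- ticket.finish_job(): hands the job in, once; it reports no verdict.
The state is a dict: "time_s": time; "joint_positions": joint angles; "joint_vel": joint speeds; "tau": joint torques, N m; "eef_pos": TCP position; "tcp_rot": TCP orientation; "force": force on the tool from outside, world axes, zero at the start; "moment": the same for the moment, N m; "opening": finger opening in m.
Only numpy, scipy, OpenCV 4.12 (cv2) and the standard library are available. Lean on these libraries where they do the work, as an engineer would, in place of code of your own. Each camera call takes 0.05 s, during which the arm holds its last target.

## Working session

There is one attempt and no reset: what is moved stays moved. The work goes in short steps, Python scripts to look and compute and a tool call to move; the robot and the scene stay as the last step left them, time stands still between calls to the robot, and variables do not carry over. Pictures are saved under pics/ and viewed, and the job is handed in when it is done.

Besides the shell and the picture viewer there is one more tool, called by a JSON object that holds its "name" and its "arguments". send_rows: Moves the arm, as the interface text tells. Its arguments: {"type":"object","properties":{"delta_pos":{"type":"array","items":{"type":"array","items":{"type":"number"}}},"roll":{"type":"array","items":{"type":"number"}},"jaw":{"type":"number"},"grip_force":{"type":"number"}},"required":["delta_pos","roll"]}

```bash
mkdir -p pics
cat > h.py <<'E'
import numpy as np, cv2
from bench import ctrl, optics, ticket
def cap(n,tag):
    d=optics.capture(n); cv2.imwrite(f'pics/{tag}.png',d['image']); np.savez(f'{tag}.npz',**d); return d
def load(tag): return dict(np.load(f'{tag}.npz'))
def ray(d,px):
    px=np.array(px,float).reshape(-1,1,2)
    u=cv2.undistortPoints(px,d['intrinsics'],d['D']).reshape(-1,2)
    T=d['world_from_camera']; v=np.c_[u[:,0],-u[:,1],-np.ones(len(u))]@T[:3,:3].T
    return T[:3,3],v
def plane(d,px,z):
    o,v=ray(d,px); return o+v*((z-o[2])/v[:,2])[:,None]
def proj(d,P):
    T=np.linalg.inv(d['world_from_camera']); p=np.atleast_2d(P)@T[:3,:3].T+T[:3,3]
    q=np.c_[p[:,0],-p[:,1],-p[:,2]]
    return cv2.projectPoints(q,np.zeros(3),np.zeros(3),d['intrinsics'],d['D'])[0].reshape(-1,2)
E
python3 - <<'E'
from h import *
for n in ['scene','side','wrist']:
    d=cap(n,n+'0'); print(n,d['world_from_camera'].round(3).tolist(),d['intrinsics'].tolist(),d['D'])
s=ctrl.read_state(); print(s)
E
```

```text
scene [[0.498, 0.537, -0.681, -0.111], [-0.867, 0.307, -0.392, -0.389], [-0.001, 0.785, 0.619, 0.647], [0.0, 0.0, 0.0, 1.0]] [[407.35260791099637, 0.0, 256.31212178446225], [0.0, 407.35260791099637, 191.47682302593836], [0.0, 0.0, 1.0]] [-0.13848234  0.          0.          0.          0.        ]
side [[0.908, 0.192, -0.373, 0.165], [-0.419, 0.368, -0.83, -0.831], [-0.022, 0.91, 0.414, 0.467], [0.0, 0.0, 0.0, 1.0]] [[399.88415310914786, 0.0, 257.71851482160037], [0.0, 399.88415310914786, 198.57241616497478], [0.0, 0.0, 1.0]] [-0.03312433  0.          0.          0.          0.        ]
wrist [[0.345, 0.908, 0.237, 0.267], [-0.939, 0.334, 0.085, -0.514], [-0.002, -0.252, 0.968, 0.383], [0.0, 0.0, 0.0, 1.0]] [[298.1266862314994, 0.0, 257.2283991451573], [0.0, 298.1266862314994, 190.63563743006634], [0.0, 0.0, 1.0]] [-0.03808793  0.          0.          0.          0.        ]
{'time_s': 0.15, 'joint_positions': array([-7.85236141e+01,  1.18736563e+01,  8.83812963e+01,  6.73933383e-05,
        7.98419195e+01, -8.62186899e+00]), 'joint_vel': array([-0.12602937, -0.19511411, -0.21558444, -0.14328507, -0.02082197,
        0.00549924]), 'tau': array([-7.42695693e-05, -3.71308887e+01, -2.81812227e+01,  6.98418380e-02,
        3.26726027e-02, -9.26539383e-05]), 'eef_pos': array([ 0.19747001, -0.53940173,  0.2045903 ]), 'tcp_rot': array([[ 9.39104833e-01,  3.43630615e-01, -3.35261189e-04],
       [ 3.43630685e-01, -9.39103406e-01,  1.65716392e-03],
       [ 2.54607332e-04, -1.67145668e-03, -9.99998571e-01]]), 'force': array([ 0.02767371,  0.18515443, -0.35125176]), 'moment': array([-0.0183    ,  0.03236713,  0.00193152]), 'opening': 0.09407253826641762}
```

View pics/scene0.png

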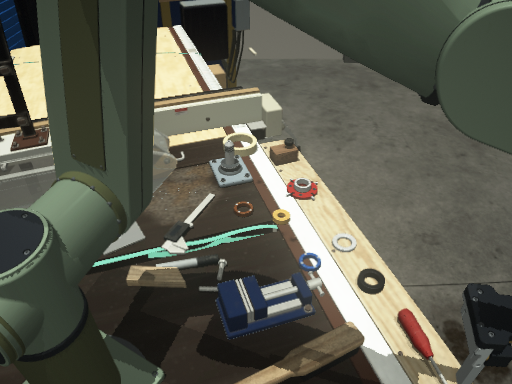

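View pics/side0.png

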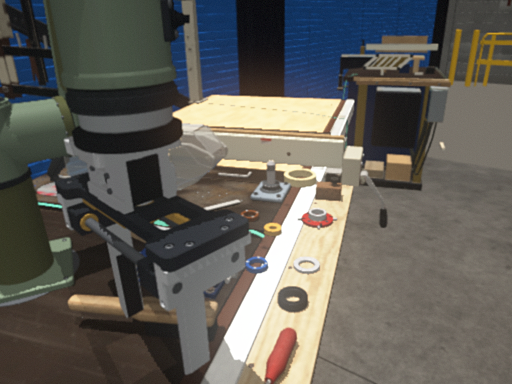

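View pics/wrist0.png

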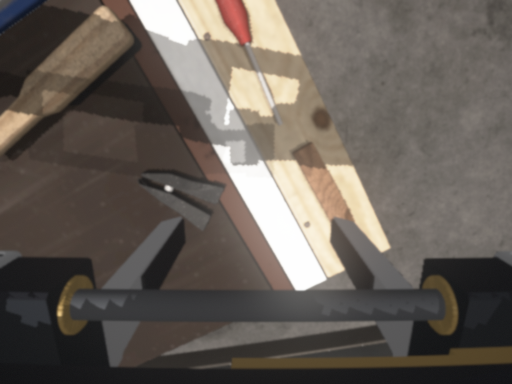

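The scene view shows these parts, in scene pixels:
- spindle stand: about (231,170)
- cutter: (302,188)
- brass bush: (281,216)
- brown collar look-alike: (244,208)
- thin ring: (344,242)
- blue collar: (310,262)
- black ring: (371,281)
- calliper: (190,222)
- hex key: about (221,268)

A large pale ring lies behind the stand. I'll enlarge the crops to confirm.

Run:
```python
from h import *
a=cv2.imread('pics/scene0.png')[120:310,190:400]; cv2.imwrite('pics/c1.png',cv2.resize(a,None,fx=3,fy=3,interpolation=2))
a=cv2.imread('pics/side0.png')[150:320,235:355]; cv2.imwrite('pics/c2.png',cv2.resize(a,None,fx=3.5,fy=3.5,interpolation=2))
```

```text
(no output)
```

View pics/c1.png

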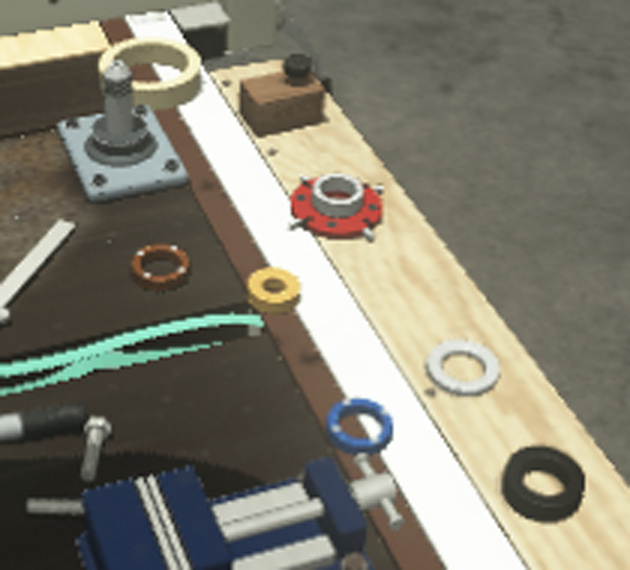

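View pics/c2.png

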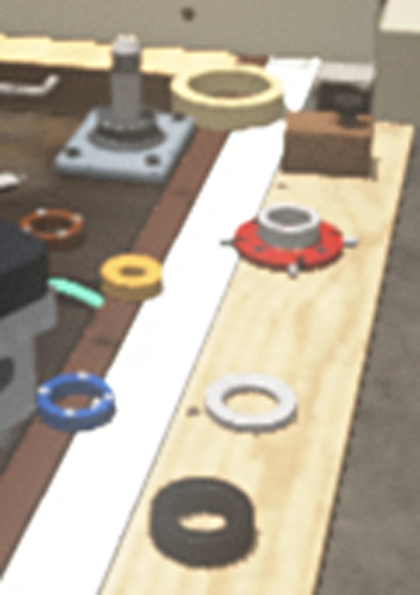

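```bash
cat >> h.py <<'E'
def tri(d1,p1,d2,p2):
    o1,v1=ray(d1,[p1]);o2,v2=ray(d2,[p2]);v1=v1[0]/np.linalg.norm(v1);v2=v2[0]/np.linalg.norm(v2)
    A=np.c_[v1,-v2];s=np.linalg.lstsq(A,o2-o1,rcond=None)[0]
    a=o1+v1*s[0];b=o2+v2*s[1];return (a+b)/2,np.linalg.norm(a-b)
E
python3 - <<'E'
from h import *
S=load('scene0');D=load('side0')
def masks(im,name):
    h=cv2.cvtColor(im,cv2.COLOR_BGR2HSV);H,s,v=h[...,0],h[...,1],h[...,2]
    return {'blue':(H>105)&(H<128)&(s>130)&(v>60),'red':((H<6)|(H>174))&(s>150)&(v>80),'brass':(H>15)&(H<26)&(s>140)&(v>120),'black':(v<75),'thin':(s<35)&(v>120)}[name].astype(np.uint8)
rois={'blue':((295,248,325,275),(243,254,271,275)),'red':((284,174,322,204),(298,203,338,230)),'brass':((270,206,292,225),(262,220,283,238)),'black':((352,264,390,297),(274,282,312,314)),'thin':((328,230,360,255),(290,254,324,276))}
for n,(a,b) in rois.items():
    c=[]
    for d,r in((S,a),(D,b)):
        m=masks(d['image'],n)*0; m[r[1]:r[3],r[0]:r[2]]=masks(d['image'],n)[r[1]:r[3],r[0]:r[2]]
        k=cv2.connectedComponentsWithStats(m)[2]; 
        lab=cv2.connectedComponents(m)[1]; m=(lab==1+np.argmax(k[1:,4])).astype(np.uint8)
        cs=cv2.findContours(m,cv2.RETR_CCOMP,cv2.CHAIN_APPROX_NONE)[0]
        o=max(cs,key=len); x,y,w,h=cv2.boundingRect(o); mm=cv2.moments(cv2.convexHull(o)); c.append((mm['m10']/mm['m00'],mm['m01']/mm['m00'])); print(n,(x,y,w,h),np.round(c[-1],1), end=' ')
    p,e=tri(S,c[0],D,c[1]); print('\n ',p.round(4),'gap',round(e,4), 'planes z=.009',plane(S,[c[0]],.009).round(4),plane(D,[c[1]],.009).round(4))
E
```

```text
blue (300, 255, 4, 6) [301.3 257.4] blue (246, 263, 7, 6) [248.6 265.2] 
  [ 0.4374 -0.1804  0.0021] gap 0.0176 planes z=.009 [[ 0.4428 -0.1789  0.009 ]] [[ 0.4239 -0.2     0.009 ]]
red (287, 182, 30, 16) [301.8 189. ] red (303, 214, 17, 11) [309.9 219.7] 
  [ 0.6419 -0.0856  0.0137] gap 0.0117 planes z=.009 [[ 0.6568 -0.0806  0.009 ]] [[ 0.6385 -0.0859  0.009 ]]Traceback (most recent call last):
  File "<stdin>", line 12, in <module>
    return _wrapfunc(a, 'argmax', axis=axis, out=out, **kwds)
    return bound(*args, **kwds)
ValueError: attempt to get argmax of an empty sequence
```

Run:
```python
from h import *
S=load('scene0');D=load('side0')
for n,a,b,z in [('black',(545,478),(203,508),.018),('thin',(463,366),(252,400),.008),('blue',(360,424),(77,397),.012),('hub',(340,187),(290,215),.025),('bush',(275,286),(132,270),.014),('tip',(118,66),(126,41),.1),('brown',(163,264),(52,225),.012)]:
    a=np.array(a)/3+[190,120];b=np.array(b)/3.5+[235,150]
    p,e=tri(S,a,D,b);print(n,p.round(4),'gap',round(e,4),plane(S,[a],z).round(4)[0,:2],plane(D,[b],z).round(4)[0,:2])
print(proj(S,[[.198,-.54,.205]]),proj(D,[[.198,-.54,.205]]))
```

```text
black [ 0.454  -0.3292  0.0137] gap 0.0006 [ 0.4497 -0.3297] [ 0.4516 -0.3337]
thin [ 0.537  -0.2411  0.0022] gap 0.0008 [ 0.5317 -0.2423] [ 0.5318 -0.2489]
blue [ 0.4431 -0.199   0.007 ] gap 0.0002 [ 0.439  -0.2004] [ 0.44   -0.2059]
hub [ 0.6653 -0.0796  0.0235] gap 0.0015 [ 0.6647 -0.08  ] [ 0.6625 -0.0832]
bush [ 0.5373 -0.0837  0.0124] gap 0.0006 [ 0.5361 -0.0843] [ 0.5356 -0.0866]
tip [0.6366 0.1223 0.0969] gap 0.0021 [0.6341 0.1203] [0.631  0.1122]
brown [0.518  0.007  0.0106] gap 0.001 [0.5173 0.0064] [0.5163 0.0036]
[[502.38551357 387.31584405]] [[163.74738303 335.80071645]]
```

```bash
cat >> h.py <<'E'
def goto(x,y,z,yang=0):
    s=ctrl.read_state();R=s['tcp_rot'];d=R.T@(np.array([x,y,z])-s['eef_pos'])*1000
    a=np.arctan2(R[1,1],R[0,1]); r=-(np.radians(yang)-a); r=(r+np.pi)%(2*np.pi)-np.pi
    print('t',round(s['time_s'],2),'delta',d.round(1),'roll',round(r,3),'pos',s['eef_pos'].round(4),'F',s['force'].round(1),'op',round(s['opening'],4),'tilt',R[:,2].round(3),'q',s['joint_positions'].round(0))
E
python3 -c "
from h import *
goto(.452,-.391,.205)"
```

```text
t 0.15 delta [ 2.90e+02 -5.19e+01 -2.00e-01] roll -1.22 pos [ 0.1975 -0.5394  0.2046] F [ 0.   0.2 -0.4] op 0.0941 tilt [-0.     0.002 -1.   ] q [-79.  12.  88.   0.  80.  -9.]
```

{"name": "send_rows", "arguments": {"delta_pos": [[36,-6,0],[72,-12,0],[108,-18,0],[144,-25,0],[180,-32,0]], "roll": [-0.12,-0.24,-0.36,-0.48,-0.6]}}

```text
time_s: 0.57
eef_pos: [0.3567, -0.4469, 0.2051]
tcp_rot: [[0.577, 0.817, -0.0], [0.817, -0.577, 0.001], [0.0, -0.001, -1.0]]
force: [-0.6, -1.0, 0.4]
opening: 0.0944
```

```bash
python3 -c "
from h import *
goto(.452,-.391,.205)"
```

```text
t 0.57 delta [1.006e+02 4.570e+01 1.000e-01] roll -0.615 pos [ 0.3567 -0.4469  0.2051] F [-0.6 -1.   0.4] op 0.0944 tilt [-0.     0.001 -1.   ] q [-60.  11.  89.   0.  80. -25.]
```

{"name": "send_rows", "arguments": {"delta_pos": [[25,11,0],[50,22,0],[75,34,0],[100,46,0],[100,46,0]], "roll": [-0.12,-0.24,-0.36,-0.48,-0.6]}}

```text
time_s: 0.98
eef_pos: [0.4548, -0.3903, 0.205]
tcp_rot: [[0.009, 1.0, 0.002], [1.0, -0.009, 0.002], [0.002, 0.002, -1.0]]
force: [-1.2, -0.4, 0.9]
opening: 0.0938
```

```bash
python3 -c "
from h import *
goto(.452,-.391,.205)
d=cap('wrist','w1');print(proj(d,[[.452,-.331,.018],[.452,-.331,0]]));goto(.452,-.331,.018)"
```

```text
t 0.98 delta [-0.7 -2.8  0. ] roll -0.009 pos [ 0.4548 -0.3903  0.205 ] F [-1.2 -0.4  0.9] op 0.0938 tilt [ 0.002  0.002 -1.   ] q [-49.  15.  85.   0.  80. -48.]
[[253.8082701  125.29006446]
 [253.9360968  124.74607654]]
t 1.03 delta [ 60.3  -1.3 186.9] roll -0.007 pos [ 0.453  -0.3915  0.2049] F [-0.3 -0.  -0.5] op 0.0939 tilt [-0.     0.001 -1.   ] q [-49.  15.  85.   0.  80. -49.]
```

View pics/w1.png

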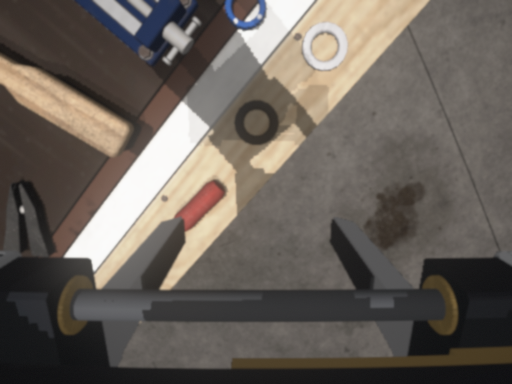

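The wrist view shows the black ring at about (257,122), the thin ring at (325,46) and the blue collar at (246,8).

```bash
cat >> h.py <<'E'
def blob(d,m,near):
    m=m.astype(np.uint8); n,lab,st,c=cv2.connectedComponentsWithStats(m)
    ok=[i for i in range(1,n) if st[i,4]>80]
    i=min(ok,key=lambda i:np.hypot(*(c[i]-near))); m=(lab==i).astype(np.uint8)
    o=max(cv2.findContours(m,cv2.RETR_EXTERNAL,cv2.CHAIN_APPROX_NONE)[0],key=len)
    return o,m
E
python3 - <<'E'
from h import *
d=load('w1');im=d['image'];h=cv2.cvtColor(im,cv2.COLOR_BGR2HSV)
print(h[122,240],h[122,257],h[90,257])
m=(h[...,2]<50); m[:85]=0;m[160:]=0;m[:,:225]=0;m[:,290:]=0
o,mm=blob(d,m,(257,122));e=cv2.fitEllipse(o);print('black',e,plane(d,[e[0]],.014))
i=cv2.findContours(1-mm,cv2.RETR_LIST,cv2.CHAIN_APPROX_NONE)[0]
for k in i:
    if 60<len(k)*1.<130: q=cv2.fitEllipse(k);print('bore',q,plane(d,[q[0]],.009))
m=(h[...,1]<40)&(h[...,2]>120); m[:,:300]=0;m[:,350:]=0;m[72:]=0
o,mm=blob(d,m,(325,46));e=cv2.fitEllipse(o);print('thin',e,plane(d,[e[0]],.006))
E
```

```text
[10 28 54] [ 18  63 102] [ 17  56 105]Traceback (most recent call last):
  File "<stdin>", line 5, in <module>
  File "h.py", line 28, in blob
    i=min(ok,key=lambda i:np.hypot(*(c[i]-near))); m=(lab==i).astype(np.uint8)
ValueError: min() iterable argument is empty
```

Run:
```python
from h import *
d=load('w1');im=d['image'];h=cv2.cvtColor(im,cv2.COLOR_BGR2HSV)
m=(h[...,2]<78); m[:90]=0;m[155:]=0;m[:,:225]=0;m[:,290:]=0
o,mm=blob(d,m,(257,122));e=cv2.fitEllipse(o);print('black',e,plane(d,[e[0]],.014))
i=cv2.findContours(1-mm,cv2.RETR_LIST,cv2.CHAIN_APPROX_NONE)[0]
for k in i:
    if 50<len(k)<120: q=cv2.fitEllipse(k);print('bore',q,plane(d,[q[0]],.012))
m=(h[...,1]<40)&(h[...,2]>120); m[:,:300]=0;m[:,350:]=0;m[72:]=0
o,mm=blob(d,m,(325,46));e=cv2.fitEllipse(o);print('thin',e,plane(d,[e[0]],.006))
```

```text
black ((256.1949768066406, 121.81201934814453), (42.905025482177734, 43.37861633300781), 177.99658203125) [[ 0.45489595 -0.32704444  0.014     ]]
bore ((256.0545959472656, 122.11206817626953), (24.226253509521484, 25.012374877929688), 36.36492156982422) [[ 0.45471905 -0.32745257  0.012     ]]
thin ((324.3916320800781, 45.785667419433594), (44.92618179321289, 48.65317153930664), 17.92510223388672) [[ 0.53571835 -0.24023734  0.006     ]]
```

{"name": "send_rows", "arguments": {"delta_pos": [[32,1,20],[64.3,1.8,45],[64.3,1.8,85],[64.3,1.8,125],[64.3,1.8,160]], "roll": [0,-0.007,-0.007,-0.007,-0.007]}}

```text
time_s: 1.45
eef_pos: [0.4534, -0.3283, 0.0436]
tcp_rot: [[0.015, 1.0, -0.001], [1.0, -0.015, 0.0], [0.0, -0.001, -1.0]]
force: [-0.0, -0.6, -0.3]
opening: 0.0939
```

Run:
```python
from h import *
goto(.4548,-.3272,.004)
for n in ['wrist','side']:
  d=cap(n,n+'2')
a=load('side2')['image'][220:350,200:400];b=load('wrist2')['image'];
cv2.imwrite('pics/m2.png',np.hstack([cv2.resize(a,(400,260)),cv2.resize(b,(346,260))]))
goto(.4548,-.3272,.004)
```

```text
t 1.45 delta [ 1.1  1.4 39.6] roll -0.015 pos [ 0.4534 -0.3283  0.0436] F [-0.  -0.6 -0.3] op 0.0939 tilt [-0.001  0.    -1.   ] q [-45.  21.  98.  -0.  61. -44.]
t 1.55 delta [-3.   6.3 34.6] roll -0.015 pos [ 0.4489 -0.3245  0.0387] F [-0.3  0.5  0.2] op 0.0936 tilt [-0.011  0.011 -1.   ] q [-45.  21.  98.  -0.  62. -44.]
```

View pics/m2.png

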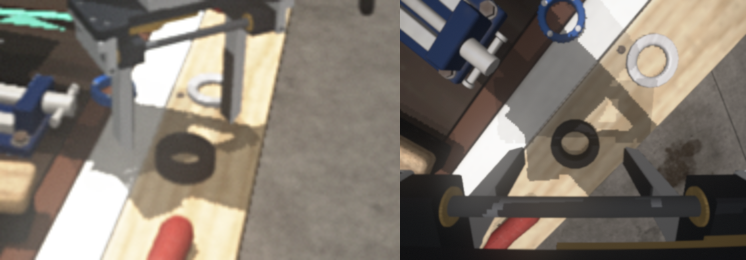

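{"name": "send_rows", "arguments": {"delta_pos": [[0,0,0],[0,0,0]], "roll": [0,0]}}

```text
time_s: 1.72
eef_pos: [0.4554, -0.3309, 0.0477]
tcp_rot: [[0.015, 1.0, 0.003], [1.0, -0.015, -0.003], [-0.003, 0.003, -1.0]]
force: [0.6, -0.4, -0.0]
opening: 0.0938
```

Run:
```python
from h import *
goto(.4548,-.3272,.004)
d=cap('wrist','w3');im=d['image'];h=cv2.cvtColor(im,cv2.COLOR_BGR2HSV)
goto(.4548,-.3272,.004)
x,y=map(int,proj(d,[[.4548,-.3272,.018]])[0]);print(x,y,proj(d,[ctrl.read_state()['eef_pos']]))
cv2.imwrite('pics/w3c.png',cv2.resize(im[y-70:y+80,x-110:x+110],None,fx=3.5,fy=3.5))
```

```text
t 1.72 delta [ 3.8 -0.8 43.6] roll -0.015 pos [ 0.4554 -0.3309  0.0477] F [ 0.6 -0.4 -0. ] op 0.0938 tilt [ 0.003 -0.003 -1.   ] q [-45.  21.  98.  -0.  62. -44.]
t 1.77 delta [ 4.3 -1.4 44.4] roll -0.014 pos [ 0.456  -0.3314  0.0484] F [-0.1  0.1  1.3] op 0.0939 tilt [ 0.004 -0.004 -1.   ] q [-45.  20.  98.  -0.  62. -44.]
255 210 [[257.59207578 232.15566391]]
```

View pics/w3c.png

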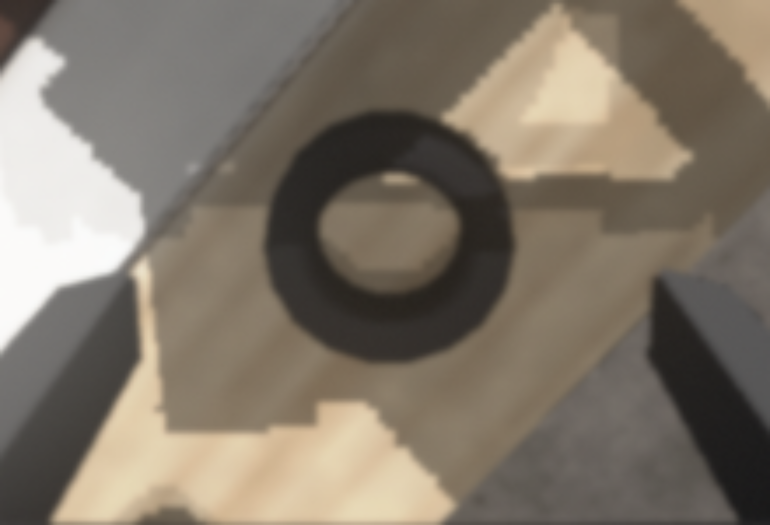

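Run:
```python
from h import *
d=load('w3')
print(plane(d,[(256.4,207.0)],.015), plane(d,[(256.1,206.0)],.018))
```

```text
[[ 0.4553212  -0.32529568  0.015     ]] [[ 0.45512538 -0.32355584  0.018     ]]
```

{"name": "send_rows", "arguments": {"delta_pos": [[0,0,6],[0,0,16],[0,0,27],[0,0,35],[0,0,39]], "roll": [0,0,-0.01,-0.01,-0.01]}}

```text
time_s: 2.18
eef_pos: [0.4532, -0.3281, 0.0045]
tcp_rot: [[0.003, 1.0, -0.002], [1.0, -0.003, 0.002], [0.002, -0.002, -1.0]]
force: [-0.0, 0.4, -0.9]
opening: 0.0942
```

{"name": "send_rows", "arguments": {"delta_pos": [[0,0,1],[0,0,1],[0,0,1]], "roll": [0,0,0]}}

```text
time_s: 2.43
eef_pos: [0.4544, -0.3292, 0.0054]
tcp_rot: [[0.003, 1.0, 0.0], [1.0, -0.003, -0.0], [-0.0, 0.0, -1.0]]
force: [-0.3, 0.2, -0.6]
opening: 0.0941
```

Run:
```python
from h import *
goto(.4548,-.3272,.004)
```

```text
t 2.43 delta [2.  0.4 1.4] roll -0.003 pos [ 0.4544 -0.3292  0.0054] F [-0.3  0.2 -0.6] op 0.0941 tilt [ 0. -0. -1.] q [-45.  24.  99.   0.  57. -45.]
```

{"name": "send_rows", "arguments": {"delta_pos": [[2,0,1],[2,0,1],[2,0,1],[2,0,1],[2,0,1]], "roll": [0,0,0,0,0], "jaw": 40, "grip_force": 30}}

```text
time_s: 2.85
eef_pos: [0.4544, -0.3273, 0.0047]
tcp_rot: [[0.003, 1.0, 0.0], [1.0, -0.003, -0.0], [-0.0, 0.0, -1.0]]
force: [0.1, -0.4, 0.4]
opening: 0.0641
```

{"name": "send_rows", "arguments": {"delta_pos": [[0,0,0],[0,0,0],[0,0,0],[0,0,0]], "roll": [0,0,0,0]}}

```text
time_s: 3.18
eef_pos: [0.4544, -0.3273, 0.0046]
tcp_rot: [[0.003, 1.0, 0.0], [1.0, -0.003, -0.0], [-0.0, 0.0, -1.0]]
force: [-0.6, -0.4, 0.4]
opening: 0.054
```

{"name": "send_rows", "arguments": {"delta_pos": [[0,0,-10],[3,1,-32],[14,6,-62],[34,16,-92],[62,29,-115]], "roll": [0,0,0,0,0]}}

```text
time_s: 3.6
eef_pos: [0.4837, -0.2666, 0.1221]
tcp_rot: [[0.006, 1.0, 0.002], [1.0, -0.006, -0.002], [-0.002, 0.002, -1.0]]
force: [0.8, -0.3, -2.2]
opening: 0.054
```

{"name": "send_rows", "arguments": {"delta_pos": [[33,15,-15],[66,31,-30],[100,47,-42],[134,63,-50],[168,79,-54]], "roll": [0,0,0,0,0]}}

```text
time_s: 4.02
eef_pos: [0.5639, -0.096, 0.1756]
tcp_rot: [[0.003, 1.0, 0.002], [1.0, -0.003, -0.001], [-0.001, 0.002, -1.0]]
force: [-0.2, 0.5, -2.3]
opening: 0.0539
```

{"name": "send_rows", "arguments": {"delta_pos": [[33,16,0],[64,30,0],[92,43,0],[115,54,0],[134,63,0]], "roll": [0,0,0,0,0]}}

```text
time_s: 4.43
eef_pos: [0.6263, 0.0387, 0.1734]
tcp_rot: [[0.001, 1.0, -0.001], [1.0, -0.001, 0.0], [0.0, -0.001, -1.0]]
force: [0.3, -0.4, -0.9]
opening: 0.0536
```

{"name": "send_rows", "arguments": {"delta_pos": [[12,6,0],[20,10,0],[23,11,0],[23,11,0],[23,11,0]], "roll": [0,0,0,0,0]}}

```text
time_s: 4.85
eef_pos: [0.637, 0.0583, 0.1733]
tcp_rot: [[0.004, 1.0, -0.001], [1.0, -0.004, -0.001], [-0.001, -0.001, -1.0]]
force: [0.6, 0.2, -2.5]
opening: 0.0538
```

Run:
```python
from h import *
goto(.6366,.1223,.17)
for n in ['wrist','side','scene']: cap(n,n+'4')
goto(.6366,.1223,.17)
a=load('side4')['image'][80:220,190:380];c=load('scene4')['image'][80:220,140:330];b=load('wrist4')['image'];
cv2.imwrite('pics/m4.png',np.vstack([np.hstack([cv2.resize(a,(400,295)),cv2.resize(c,(400,295))]),cv2.resize(b,(400,300),interpolation=2).repeat(1,0) if 0 else np.hstack([cv2.resize(b,(400,300)),np.zeros((300,400,3),np.uint8)])]))
```

```text
t 4.85 delta [64.  -0.6  3.3] roll -0.004 pos [0.637  0.0583 0.1733] F [ 0.6  0.2 -2.5] op 0.0538 tilt [-0.001 -0.001 -1.   ] q [-2. 21. 80. -0. 78. -2.]
t 5.0 delta [64.2 -0.8  3.4] roll -0.005 pos [0.6371 0.0581 0.1735] F [-0.2 -0.4 -1.7] op 0.0537 tilt [-0. -0. -1.] q [-3. 21. 80. -0. 78. -2.]
```

View pics/m4.png

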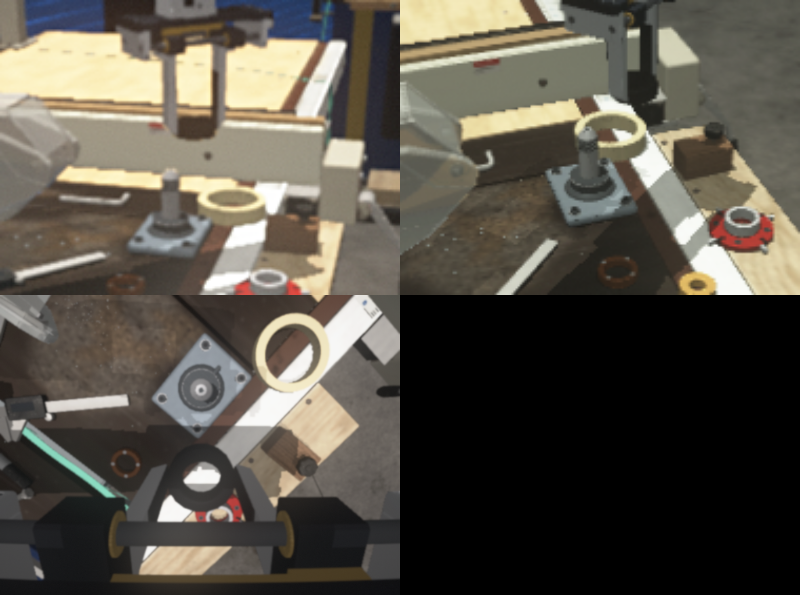

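Run:
```python
from h import *
im=load('wrist4')['image']
cv2.imwrite('pics/w4c.png',cv2.resize(im[50:270,170:345],None,fx=2.7,fy=2.7,interpolation=2))
```

```text
(no output)
```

View pics/w4c.png

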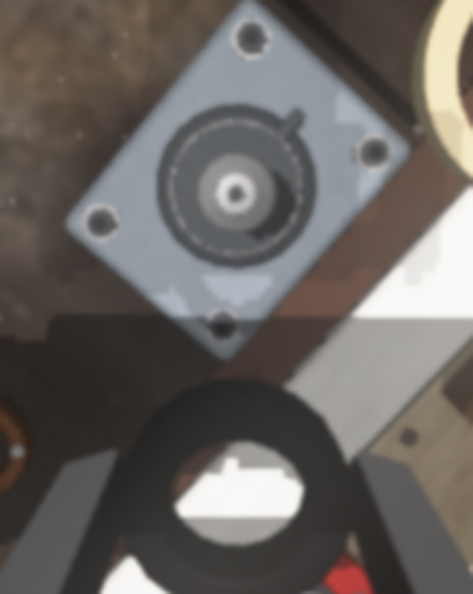

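Run:
```python
from h import *
d=load('wrist4');p=ctrl.read_state()['eef_pos']
print(plane(d,[(257,121.9)],.1),plane(d,[(257.8,118.9)],.034))
print(proj(d,[p+[0,0,.013],p+[0,0.016,.013],p+[0,-.016,.013],p+[0.016,0,.013],p+[-.016,0,.013],p+[0,.016,-.005],p+[0,-.016,-.005],p+[0,.027,-.005],p+[0,.027,.013]]))
print(ctrl.read_state()['eef_pos'])
```

```text
[[0.63733651 0.12437709 0.1       ]] [[0.63810398 0.12551649 0.034     ]]
[[256.83452437 239.66781531]
 [256.74982253 214.37684677]
 [256.91550094 263.76044946]
 [283.5477117  239.58822515]
 [230.12675215 239.71729927]
 [256.80053417 205.13827048]
 [256.94955453 250.64969739]
 [256.74646249 188.56029401]
 [256.68936937 196.26993815]]
[0.63712921 0.05809339 0.17346376]
```

{"name": "send_rows", "arguments": {"delta_pos": [[12,0,0],[32,0,0],[52,0,0],[63,0,0],[66.3,0,0]], "roll": [0,0,0,0,0]}}

```text
time_s: 5.42
eef_pos: [0.6373, 0.1278, 0.1735]
tcp_rot: [[0.001, 1.0, -0.0], [1.0, -0.001, 0.001], [0.001, -0.0, -1.0]]
force: [0.5, -0.0, -2.8]
opening: 0.0536
```

{"name": "send_rows", "arguments": {"delta_pos": [[0,0,0],[0,0,4],[0,0,14],[0,0,26],[0,0,36]], "roll": [0,0,0,0,0]}}

```text
time_s: 5.83
eef_pos: [0.6369, 0.1247, 0.1354]
tcp_rot: [[0.004, 1.0, -0.002], [1.0, -0.004, -0.0], [-0.0, -0.002, -1.0]]
force: [-0.7, 0.1, -1.7]
opening: 0.0538
```

{"name": "send_rows", "arguments": {"delta_pos": [[0,0,8],[0,0,12],[0,0,16],[0,0,20],[0,0,26]], "roll": [0,0,0,0,0]}}

```text
time_s: 6.25
eef_pos: [0.6384, 0.1256, 0.1119]
tcp_rot: [[0.003, 1.0, 0.002], [1.0, -0.003, 0.0], [0.0, 0.002, -1.0]]
force: [0.1, 0.8, -1.8]
opening: 0.0539
```

Run:
```python
from h import *
goto(.6367,.1243,.04)
for n in ['wrist','side','scene']: cap(n,n+'5')
a=load('side5')['image'][100:220,220:360];c=load('scene5')['image'][80:220,150:330];b=load('wrist5')['image'];
cv2.imwrite('pics/m5.png',np.hstack([cv2.resize(a,(250,250)),cv2.resize(c,(270,250)),cv2.resize(b[130:330,150:360],(270,250))]))
```

```text
t 6.25 delta [-1.3 -1.9 71.9] roll -0.003 pos [0.6384 0.1256 0.1119] F [ 0.1  0.8 -1.8] op 0.0539 tilt [ 0.002  0.    -1.   ] q [ 4. 26. 82.  0. 72.  4.]
```

View pics/m5.png

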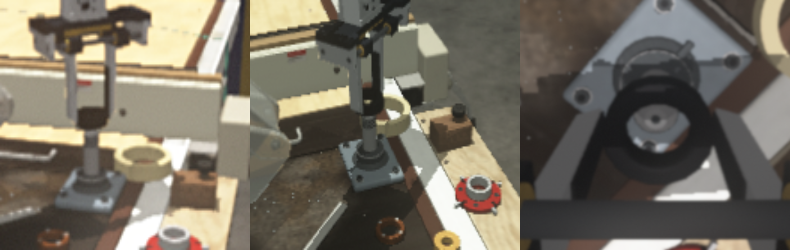

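The nose shows centred in the ring's bore in the wrist crop, at about (656,120). I'll descend.

{"name": "send_rows", "arguments": {"delta_pos": [[0,-1,5],[-0.5,-1,12],[-0.5,-1,20],[-0.5,-1,28],[-0.5,-1,35]], "roll": [0,0,0,0,0]}}

```text
time_s: 6.82
eef_pos: [0.636, 0.1251, 0.075]
tcp_rot: [[0.003, 1.0, -0.001], [1.0, -0.003, -0.0], [-0.0, -0.001, -1.0]]
force: [0.1, -0.8, -2.3]
opening: 0.0537
```

{"name": "send_rows", "arguments": {"delta_pos": [[0,0,8],[0,0,16],[0,0,23],[0,0,28],[0,0,30]], "roll": [0,0,0,0,0]}}

```text
time_s: 7.23
eef_pos: [0.6358, 0.125, 0.045]
tcp_rot: [[0.003, 1.0, -0.002], [1.0, -0.003, -0.0], [-0.0, -0.002, -1.0]]
force: [0.1, 0.3, -2.6]
opening: 0.0538
```

{"name": "send_rows", "arguments": {"delta_pos": [[0,0,2],[0,0,4],[0,0,5],[0,0,5]], "roll": [0,0,0,0]}}

```text
time_s: 7.57
eef_pos: [0.6368, 0.1251, 0.0416]
tcp_rot: [[0.003, 1.0, 0.0], [1.0, -0.003, 0.0], [0.0, 0.0, -1.0]]
force: [-0.0, -0.2, -2.0]
opening: 0.0536
```

{"name": "send_rows", "arguments": {"delta_pos": [[0,0,1],[0,0,2],[0,0,2]], "roll": [0,0,0]}}

```text
time_s: 7.82
eef_pos: [0.6371, 0.1251, 0.0408]
tcp_rot: [[0.003, 1.0, 0.001], [1.0, -0.003, 0.0], [0.0, 0.001, -1.0]]
force: [-2.9, -0.2, 4.2]
opening: 0.0537
```

Contact. I'll release the ring, opening moderately so the fingers clear.

{"name": "send_rows", "arguments": {"delta_pos": [[0,0,0],[0,0,0],[0,0,0],[0,0,0],[0,0,0]], "roll": [0,0,0,0,0], "jaw": 80}}

```text
time_s: 8.23
eef_pos: [0.6366, 0.1251, 0.0393]
tcp_rot: [[0.003, 1.0, 0.0], [1.0, -0.003, 0.0], [0.0, 0.0, -1.0]]
force: [0.5, 0.1, 0.4]
opening: 0.0795
```

{"name": "send_rows", "arguments": {"delta_pos": [[0,0,-8],[0,0,-28],[0,0,-60],[0,0,-95],[0,0,-130]], "roll": [0,0,0,0,0]}}

```text
time_s: 8.65
eef_pos: [0.6361, 0.1251, 0.1707]
tcp_rot: [[0.003, 1.0, -0.001], [1.0, -0.003, -0.0], [-0.0, -0.001, -1.0]]
force: [1.0, -0.3, 0.5]
opening: 0.08
```

Run:
```python
from h import *
goto(.6653,-.0796,.2)
for n in ['side','scene']: cap(n,n+'6')
a=load('side6')['image'][150:250,220:360];c=load('scene6')['image'][120:220,190:330];
cv2.imwrite('pics/m6.png',np.hstack([cv2.resize(a,(400,285)),cv2.resize(c,(400,285))]))
```

```text
t 8.65 delta [-204.6   29.8  -29.3] roll -0.003 pos [0.6361 0.1251 0.1707] F [ 1.  -0.3  0.5] op 0.08 tilt [-0.001 -0.    -1.   ] q [ 3. 22. 79.  0. 79.  4.]
```

View pics/m6.png

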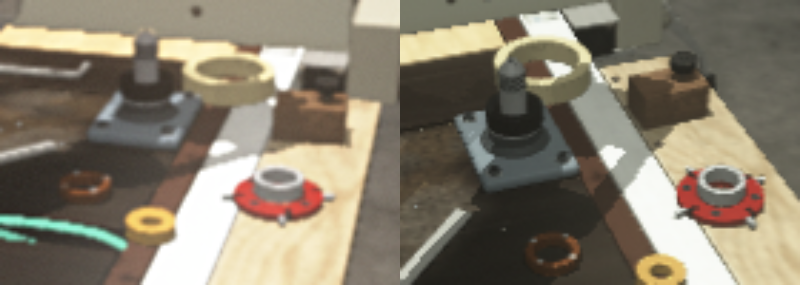

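{"name": "send_rows", "arguments": {"delta_pos": [[-12,1,0],[-40,4,0],[-80,8,-5],[-120,13,-10],[-160,18,-15]], "roll": [0,0,0,0,0]}}

```text
time_s: 9.17
eef_pos: [0.6523, -0.0368, 0.1819]
tcp_rot: [[0.002, 1.0, -0.005], [1.0, -0.002, 0.0], [0.0, -0.005, -1.0]]
force: [1.2, -1.1, -0.7]
opening: 0.0802
```

{"name": "send_rows", "arguments": {"delta_pos": [[-40,5,0],[-68,8,0],[-88,10,0],[-100,11,0],[-104,11,0]], "roll": [0,0,0,0,0]}}

```text
time_s: 9.58
eef_pos: [0.6634, -0.1415, 0.1822]
tcp_rot: [[0.006, 1.0, -0.004], [1.0, -0.006, 0.001], [0.001, -0.004, -1.0]]
force: [0.1, 1.1, -0.5]
opening: 0.0801
```

{"name": "send_rows", "arguments": {"delta_pos": [[0,0,0],[0,0,0]], "roll": [0,0]}}

```text
time_s: 9.75
eef_pos: [0.6642, -0.1379, 0.1835]
tcp_rot: [[0.002, 1.0, -0.002], [1.0, -0.002, 0.001], [0.001, -0.002, -1.0]]
force: [0.7, -0.4, 0.7]
opening: 0.0801
```

Run:
```python
from h import *
d=cap('wrist','w7');goto(.6653,-.0796,.012)
print(proj(d,[[.6653,-.0796,.025]]))
im=d['image'];cv2.imwrite('pics/w7c.png',cv2.resize(im[60:220,150:360],None,fx=3.5,fy=3.5,interpolation=2))
h=cv2.cvtColor(im,cv2.COLOR_BGR2HSV)
m=((h[...,0]<8)|(h[...,0]>172))&(h[...,1]>130)
o,mm=blob(d,m,(257,130));e=cv2.fitEllipse(cv2.convexHull(o));print(e,plane(d,[e[0]],.009))
```

```text
t 9.8 delta [ 57.7   0.9 171.9] roll -0.002 pos [ 0.6645 -0.1375  0.1839] F [0.  0.6 0.6] op 0.0801 tilt [-0.001  0.001 -1.   ] q [-19.  25.  73.   0.  81. -19.]
[[257.95682338 127.04872129]]
((258.6877746582031, 122.93080139160156), (64.92877197265625, 66.1548843383789), 1.2427353858947754) [[ 0.66616804 -0.07561864  0.009     ]]
```

View pics/w7c.png

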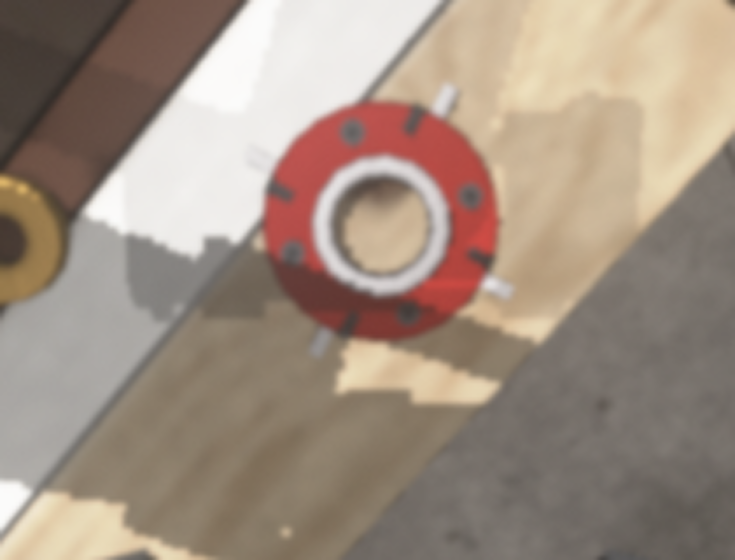

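{"name": "send_rows", "arguments": {"delta_pos": [[10,0.5,8],[28,1,28],[47,1.7,60],[58,1.7,92],[61,1.7,115]], "roll": [0,0,0,0,0], "jaw": 72}}

```text
time_s: 10.22
eef_pos: [0.6648, -0.073, 0.0663]
tcp_rot: [[-0.001, 1.0, -0.003], [1.0, 0.001, 0.002], [0.002, -0.003, -1.0]]
force: [-0.6, -0.2, -0.7]
opening: 0.0722
```

{"name": "send_rows", "arguments": {"delta_pos": [[0,0,12],[0,0,19],[0,0,22],[0,0,22],[0,0,22]], "roll": [0,0,0,0,0]}}

```text
time_s: 10.63
eef_pos: [0.6682, -0.0786, 0.0493]
tcp_rot: [[0.003, 1.0, 0.003], [1.0, -0.003, -0.001], [-0.001, 0.003, -1.0]]
force: [0.5, 0.4, 0.1]
opening: 0.0719
```

Run:
```python
from h import *
goto(.6662,-.0765,.012)
d=cap('wrist','w8')
im=d['image'];cv2.imwrite('pics/w8c.png',cv2.resize(im[140:320,150:360],None,fx=3,fy=3,interpolation=2))
p=ctrl.read_state()['eef_pos'];print(proj(d,[p,[.6662,-.0765,.025],[.6662,-.0765+.022,.025],[.6662,-.0765-.022,.025]]))
```

```text
t 10.63 delta [ 2.1 -2.1 37.3] roll -0.003 pos [ 0.6682 -0.0786  0.0493] F [0.5 0.4 0.1] op 0.0719 tilt [ 0.003 -0.001 -1.   ] q [-14.  32.  81.   0.  67. -14.]
[[256.92736922 231.34225863]
 [253.83424234 215.26168528]
 [253.66994979 185.48158064]
 [253.99239862 243.47905461]]
```

View pics/w8c.png

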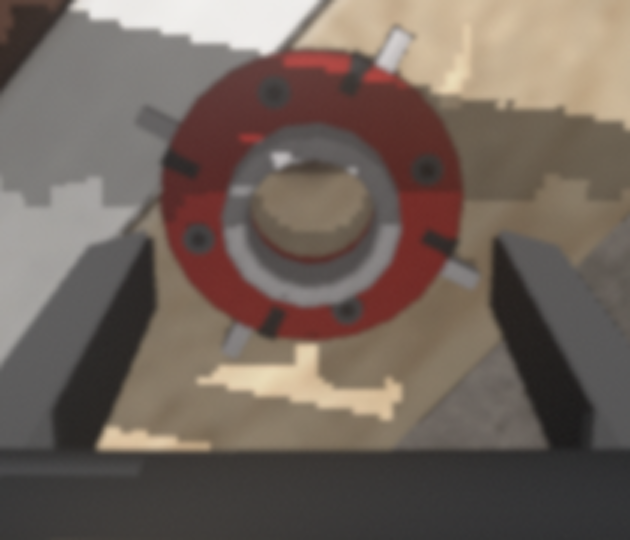

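{"name": "send_rows", "arguments": {"delta_pos": [[1,0,5],[1,0,14],[1,0,24],[1,0,30],[1,0,31]], "roll": [0,0,0,0,0]}}

```text
time_s: 11.1
eef_pos: [0.6647, -0.0766, 0.0137]
tcp_rot: [[0.003, 1.0, -0.004], [1.0, -0.003, 0.001], [0.001, -0.004, -1.0]]
force: [-0.8, 0.4, -0.4]
opening: 0.072
```

{"name": "send_rows", "arguments": {"delta_pos": [[0,0,2],[0,0,3],[0,0,3],[0,0,3]], "roll": [0,0,0,0]}}

```text
time_s: 11.43
eef_pos: [0.667, -0.0771, 0.0137]
tcp_rot: [[0.003, 1.0, 0.001], [1.0, -0.003, -0.0], [-0.0, 0.001, -1.0]]
force: [-0.1, -0.5, 0.4]
opening: 0.0721
```

{"name": "send_rows", "arguments": {"delta_pos": [[1,0,0],[1,0,0],[1,0,0],[1,0,0],[1,0,0]], "roll": [0,0,0,0,0], "jaw": 30, "grip_force": 45}}

```text
time_s: 11.85
eef_pos: [0.6663, -0.076, 0.0136]
tcp_rot: [[0.003, 1.0, -0.001], [1.0, -0.003, -0.0], [-0.0, -0.001, -1.0]]
force: [0.1, -0.7, 0.5]
opening: 0.0429
```

{"name": "send_rows", "arguments": {"delta_pos": [[0,0,0],[0,0,0],[0,0,0],[0,0,0]], "roll": [0,0,0,0]}}

```text
time_s: 12.18
eef_pos: [0.6663, -0.076, 0.0136]
tcp_rot: [[0.003, 1.0, -0.001], [1.0, -0.003, 0.0], [0.0, -0.001, -1.0]]
force: [-3.2, 0.1, 2.9]
opening: 0.0425
```

{"name": "send_rows", "arguments": {"delta_pos": [[0,0,-8],[0,0,-26],[2,0,-52],[10,-1,-82],[28,-4,-112]], "roll": [0,0,0,0,0]}}

```text
time_s: 12.6
eef_pos: [0.6623, -0.0497, 0.125]
tcp_rot: [[0.006, 1.0, -0.002], [1.0, -0.006, -0.001], [-0.001, -0.002, -1.0]]
force: [1.8, 0.0, -3.1]
opening: 0.0425
```

{"name": "send_rows", "arguments": {"delta_pos": [[24,-5,-20],[50,-10,-34],[75,-15,-43],[95,-19,-47],[106,-21,-48]], "roll": [0,0,0,0,0]}}

```text
time_s: 13.02
eef_pos: [0.642, 0.0608, 0.1744]
tcp_rot: [[0.001, 1.0, 0.002], [1.0, -0.001, 0.001], [0.001, 0.002, -1.0]]
force: [1.0, -1.0, -4.2]
opening: 0.0424
```

{"name": "send_rows", "arguments": {"delta_pos": [[2,-1,0],[2,-1,0],[2,-1,0]], "roll": [0,0,0]}}

```text
time_s: 13.27
eef_pos: [0.6407, 0.059, 0.1722]
tcp_rot: [[0.004, 1.0, -0.002], [1.0, -0.004, -0.001], [-0.001, -0.002, -1.0]]
force: [0.5, -0.0, -3.5]
opening: 0.0423
```

Run:
```python
from h import *
goto(.6367,.1251,.17)
d=cap('wrist','w9');e=cap('side','s9');p=ctrl.read_state()['eef_pos']
im=d['image'];a=cv2.resize(im[50:290,150:360],None,fx=2,fy=2,interpolation=2)
c=e['image'][90:210,250:370];cv2.imwrite('pics/w9c.png',np.hstack([a,cv2.resize(c,(380,480))]))
print(p,proj(d,[p+[0,0,.012],p+[0,.022,.012],p+[0,-.022,.012],p+[0,.016,.012],p+[0,-.016,-.0136],p+[0,.04,-.0046],[.637,.1246,.1]]))
```

```text
t 13.27 delta [66.1 -4.3  2.2] roll -0.004 pos [0.6407 0.059  0.1722] F [ 0.5 -0.  -3.5] op 0.0423 tilt [-0.002 -0.001 -1.   ] q [-2. 22. 80. -0. 79. -2.]
[0.64097162 0.05861912 0.17241719] [[257.02433328 239.37514223]
 [256.92319888 204.46884462]
 [257.11930133 272.03899139]
 [256.95140886 214.21802955]
 [257.15254938 245.47842552]
 [256.90088185 168.82097863]
 [252.1598462  122.58880744]]
```

View pics/w9c.png

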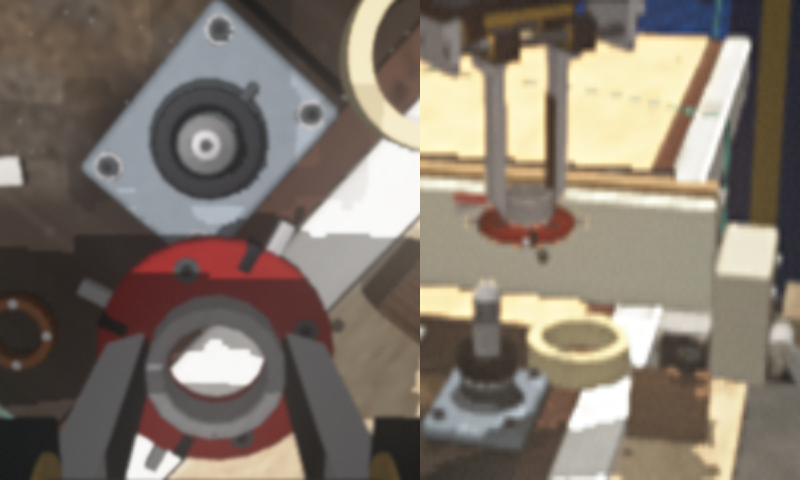

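Run:
```python
from h import *
d=load('wrist9') if 0 else load('w9');im=d['image']
cv2.imwrite('pics/w9d.png',cv2.resize(im[160:285,190:325],None,fx=4.5,fy=4.5,interpolation=2))
p=np.array([0.64085,.0588,.1723])
z0=-.0136
th=np.linspace(0,2*np.pi,72)
for nm,r,z in [('hubtop',.022,.025),('boretop',.016,.025),('borebot',.016,0),('disc',.04,.009)]:
    q=proj(d,np.c_[p[0]+r*np.cos(th),p[1]+r*np.sin(th),np.full(72,p[2]+z0+z)])
    print(nm,((np.array([q.min(0),q.max(0)])-[190,160])*4.5).round(0).tolist())
e=load('s9')['image'];cv2.imwrite('pics/s9d.png',cv2.resize(e[120:170,255:320],None,fx=9,fy=9,interpolation=2))
```

```text
hubtop [[137.0, 197.0], [465.0, 500.0]]
boretop [[182.0, 241.0], [420.0, 461.0]]
borebot [[196.0, 186.0], [406.0, 383.0]]
disc [[27.0, 38.0], [575.0, 552.0]]
```

View pics/w9d.png

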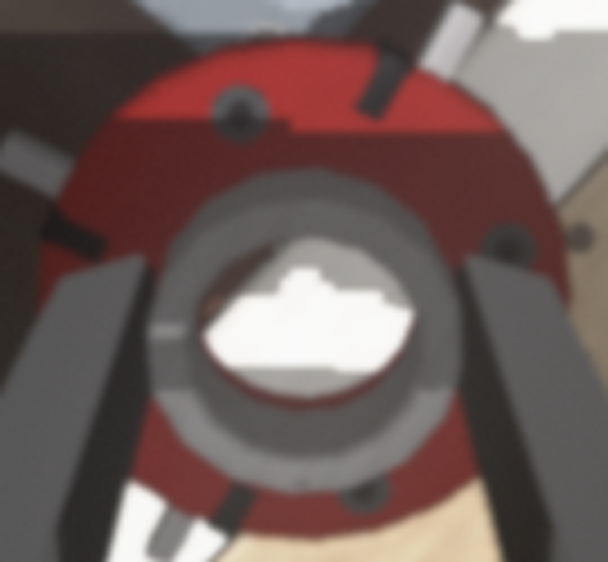

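View pics/s9d.png

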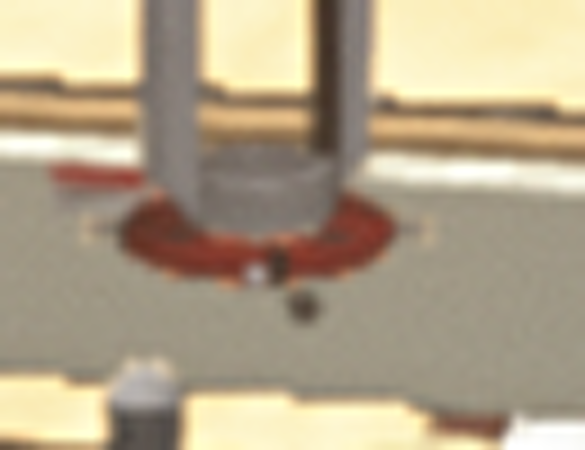

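{"name": "send_rows", "arguments": {"delta_pos": [[8,-1,0],[26,-2,2],[46,-4,8],[60,-4,16],[66,-4,24]], "roll": [0,0,0,0,0]}}

```text
time_s: 13.78
eef_pos: [0.6373, 0.128, 0.1489]
tcp_rot: [[0.002, 1.0, 0.0], [1.0, -0.002, 0.001], [0.001, 0.0, -1.0]]
force: [0.4, -0.6, -3.9]
opening: 0.0425
```

{"name": "send_rows", "arguments": {"delta_pos": [[0,0,8],[0,0,16],[0,0,22],[0,0,24],[0,0,24]], "roll": [0,0,0,0,0]}}

```text
time_s: 14.2
eef_pos: [0.6367, 0.1251, 0.1242]
tcp_rot: [[0.004, 1.0, -0.002], [1.0, -0.004, -0.0], [-0.0, -0.002, -1.0]]
force: [-0.4, -0.8, -4.1]
opening: 0.0426
```

{"name": "send_rows", "arguments": {"delta_pos": [[0,0,0],[0,0,0]], "roll": [0,0]}}

```text
time_s: 14.37
eef_pos: [0.6379, 0.1256, 0.1261]
tcp_rot: [[0.004, 1.0, 0.001], [1.0, -0.004, -0.0], [-0.0, 0.001, -1.0]]
force: [-0.1, -0.7, -3.9]
opening: 0.0425
```

Run:
```python
from h import *
goto(.637,.1246,.0656)
d=cap('wrist','w10');e=cap('side','s10');p=ctrl.read_state()['eef_pos']
im=d['image'];a=cv2.resize(im[140:290,180:340],None,fx=2.5,fy=2.5,interpolation=2)
c=e['image'][120:220,230:330];cv2.imwrite('pics/w10c.png',np.hstack([a,cv2.resize(c,(375,375))]))
```

```text
t 14.37 delta [-1.  -1.  60.5] roll -0.004 pos [0.6379 0.1256 0.1261] F [-0.1 -0.7 -3.9] op 0.0425 tilt [ 0.001 -0.    -1.   ] q [ 4. 25. 81. -0. 74.  4.]
```

View pics/w10c.png

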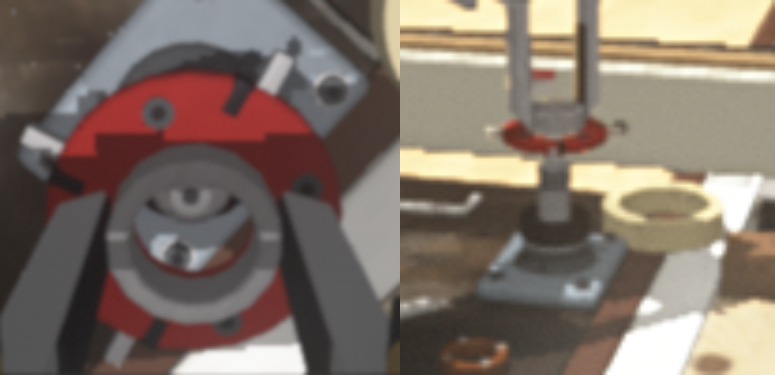

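Run:
```python
from h import *
d=load('w10');print(plane(d,[(256.8,218)],.1))
goto(.637,.1246,.0656)
```

```text
[[0.63803046 0.12500791 0.1       ]]
t 14.47 delta [-1.2 -1.  60.7] roll -0.003 pos [0.6379 0.1258 0.1263] F [ 0.   0.  -3.9] op 0.0422 tilt [ 0.002  0.    -1.   ] q [ 4. 25. 81. -0. 74.  4.]
```

{"name": "send_rows", "arguments": {"delta_pos": [[0,0,5],[0,0,12],[0,0,20],[0,0,28],[0,0,35]], "roll": [0,0,0,0,0]}}

```text
time_s: 14.88
eef_pos: [0.6365, 0.1261, 0.0887]
tcp_rot: [[0.003, 1.0, -0.002], [1.0, -0.003, -0.0], [-0.0, -0.002, -1.0]]
force: [-0.9, 0.6, -4.8]
opening: 0.0427
```

{"name": "send_rows", "arguments": {"delta_pos": [[0,0,7],[0,0,13],[0,0,18],[0,0,20],[0,0,21]], "roll": [0,0,0,0,0]}}

```text
time_s: 15.3
eef_pos: [0.637, 0.1261, 0.0688]
tcp_rot: [[0.003, 1.0, -0.001], [1.0, -0.003, -0.0], [-0.0, -0.001, -1.0]]
force: [0.8, 0.5, -3.9]
opening: 0.0423
```

{"name": "send_rows", "arguments": {"delta_pos": [[0,0,1],[0,0,2],[0,0,3],[0,0,4],[0,0,4]], "roll": [0,0,0,0,0]}}

```text
time_s: 15.72
eef_pos: [0.6379, 0.1262, 0.0675]
tcp_rot: [[0.003, 1.0, 0.001], [1.0, -0.003, 0.0], [0.0, 0.001, -1.0]]
force: [-3.7, -0.9, 4.7]
opening: 0.0427
```

{"name": "send_rows", "arguments": {"delta_pos": [[0,0,-1],[0,0,-1],[0,0,-1],[0,0,-1],[0,0,-1]], "roll": [0,0,0,0,0], "jaw": 68}}

```text
time_s: 16.13
eef_pos: [0.6375, 0.1261, 0.0664]
tcp_rot: [[0.003, 1.0, 0.0], [1.0, -0.003, 0.0], [0.0, 0.0, -1.0]]
force: [1.0, 0.6, 0.3]
opening: 0.0678
```

{"name": "send_rows", "arguments": {"delta_pos": [[0,0,-8],[0,0,-28],[0,0,-56],[0,0,-86],[0,0,-110]], "roll": [0,0,0,0,0]}}

```text
time_s: 16.55
eef_pos: [0.638, 0.1262, 0.1792]
tcp_rot: [[0.003, 1.0, 0.002], [1.0, -0.003, 0.0], [0.0, 0.002, -1.0]]
force: [1.0, -0.8, 0.5]
opening: 0.0679
```

Run:
```python
from h import *
goto(.5357,-.3002,.2)
for n in ['side','scene']: cap(n,n+'11')
a=load('side11')['image'][150:250,220:360];c=load('scene11')['image'][120:220,190:330];
cv2.imwrite('pics/m11.png',np.hstack([cv2.resize(a,(400,285)),cv2.resize(c,(400,285))]))
```

```text
t 16.55 delta [-426.7 -100.9  -21.1] roll -0.003 pos [0.638  0.1262 0.1792] F [ 1.  -0.8  0.5] op 0.0679 tilt [ 0.002  0.    -1.   ] q [ 4. 22. 79.  0. 79.  4.]
```

View pics/m11.png

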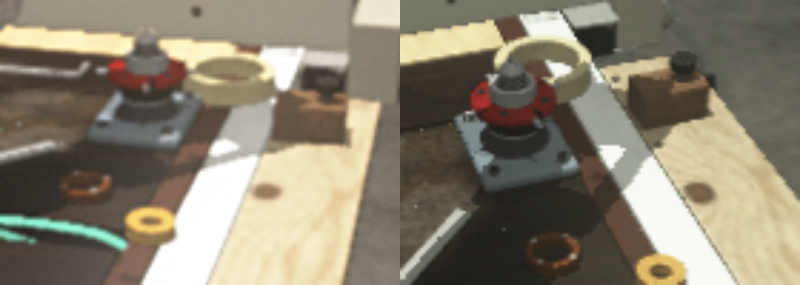

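The cutter is seated, hub up. Next is the thin ring.

{"name": "send_rows", "arguments": {"delta_pos": [[-12,-3,0],[-36,-8,0],[-73,-17,0],[-111,-26,0],[-149,-35,0]], "roll": [0,0,0,0,0], "jaw": 80}}

```text
time_s: 17.07
eef_pos: [0.5992, -0.0243, 0.1736]
tcp_rot: [[0.002, 1.0, -0.005], [1.0, -0.002, 0.0], [0.0, -0.005, -1.0]]
force: [0.3, -1.0, 0.4]
opening: 0.0802
```

{"name": "send_rows", "arguments": {"delta_pos": [[-38,-9,0],[-76,-18,0],[-114,-27,0],[-152,-36,0],[-188,-45,0]], "roll": [0,0,0,0,0]}}

```text
time_s: 17.48
eef_pos: [0.5533, -0.2125, 0.1738]
tcp_rot: [[0.004, 1.0, -0.004], [1.0, -0.004, 0.002], [0.002, -0.004, -1.0]]
force: [1.2, -0.7, 0.5]
opening: 0.0799
```

{"name": "send_rows", "arguments": {"delta_pos": [[-34,-8,0],[-60,-14,0],[-78,-19,0],[-88,-21,0],[-90,-22,0]], "roll": [0,0,0,0,0]}}

```text
time_s: 17.9
eef_pos: [0.532, -0.3021, 0.1743]
tcp_rot: [[0.006, 1.0, -0.003], [1.0, -0.006, 0.002], [0.002, -0.003, -1.0]]
force: [-0.0, -0.4, 0.5]
opening: 0.0798
```

{"name": "send_rows", "arguments": {"delta_pos": [[0,0,0],[0,0,0]], "roll": [0,0]}}

```text
time_s: 18.07
eef_pos: [0.5337, -0.2993, 0.1755]
tcp_rot: [[0.002, 1.0, -0.001], [1.0, -0.002, 0.002], [0.002, -0.001, -1.0]]
force: [-0.7, -0.1, 0.4]
opening: 0.08
```

Run:
```python
from h import *
d=cap('wrist','w12');goto(.5357,-.2402,.003)
im=d['image'];cv2.imwrite('pics/w12c.png',cv2.resize(im[0:220,150:360],None,fx=2.7,fy=2.7,interpolation=2))
print(proj(d,[[.5357,-.2402,.008]]))
h=cv2.cvtColor(im,cv2.COLOR_BGR2HSV);print(h[120,240:290:3].tolist())
```

```text
t 18.12 delta [ 58.7   1.7 172.9] roll -0.002 pos [ 0.534  -0.2991  0.1759] F [0.1 0.1 0.2] op 0.0801 tilt [-0.001  0.001 -1.   ] q [-37.  18.  85.   0.  78. -37.]
[[258.69407014 126.02202945]]
[[10, 7, 106], [15, 10, 105], [17, 19, 95], [17, 57, 103], [18, 57, 103], [17, 56, 104], [17, 62, 103], [16, 63, 105], [17, 63, 106], [16, 63, 106], [17, 55, 106], [13, 23, 100], [15, 14, 108], [10, 14, 109], [15, 43, 107], [17, 67, 115], [17, 68, 192]]
```

View pics/w12c.png

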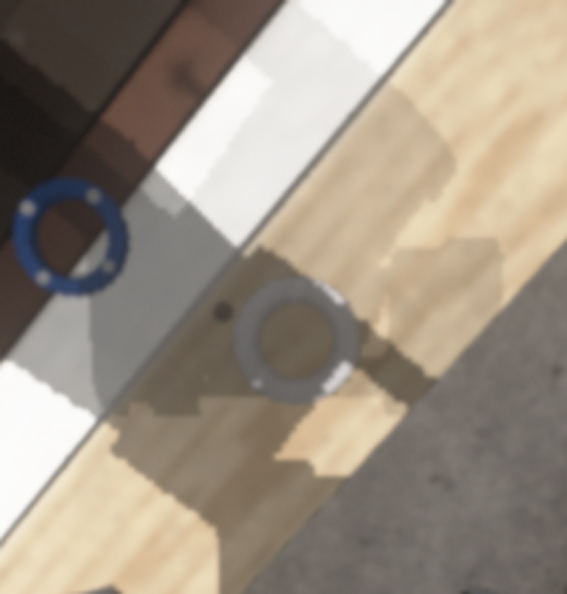

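The thin ring is at about (260,126) and the blue collar at (176,87).

Run:
```python
from h import *
d=load('w12');print(plane(d,[(260,125.6)],.007),plane(d,[(176.3,87.4)],.011));goto(.5365,-.2395,.003)
```

```text
[[ 0.53719263 -0.23976934  0.007     ]] [[ 0.44520855 -0.19809447  0.011     ]]
t 18.12 delta [ 59.4   2.5 172.9] roll -0.002 pos [ 0.534  -0.2991  0.1759] F [0.1 0.1 0.2] op 0.0801 tilt [-0.001  0.001 -1.   ] q [-37.  18.  85.   0.  78. -37.]
```

{"name": "send_rows", "arguments": {"delta_pos": [[10,0.5,8],[28,1,28],[46,2,60],[57,2,95],[60,2,120]], "roll": [0,0,0,0,0]}}

```text
time_s: 18.53
eef_pos: [0.535, -0.2357, 0.0534]
tcp_rot: [[-0.001, 1.0, -0.003], [1.0, 0.001, 0.003], [0.003, -0.003, -1.0]]
force: [-0.2, -0.4, 0.3]
opening: 0.08
```

{"name": "send_rows", "arguments": {"delta_pos": [[0,0,14],[0,0,21],[0,0,24],[0,0,24],[0,0,24]], "roll": [0,0,0,0,0]}}

```text
time_s: 18.95
eef_pos: [0.5373, -0.2409, 0.0337]
tcp_rot: [[0.003, 1.0, 0.002], [1.0, -0.003, -0.001], [-0.001, 0.002, -1.0]]
force: [0.3, -0.1, -0.6]
opening: 0.0803
```

Run:
```python
from h import *
d=cap('wrist','w13');goto(.5368,-.2398,.0025)
im=d['image'];cv2.imwrite('pics/w13c.png',cv2.resize(im[140:290,170:350],None,fx=3,fy=3,interpolation=2))
```

```text
t 19.0 delta [ 1.5 -0.8 31.5] roll -0.003 pos [ 0.5375 -0.2412  0.034 ] F [0.8 0.2 0.4] op 0.0801 tilt [ 0.003 -0.002 -1.   ] q [-33.  24.  94.   0.  61. -32.]
```

View pics/w13c.png

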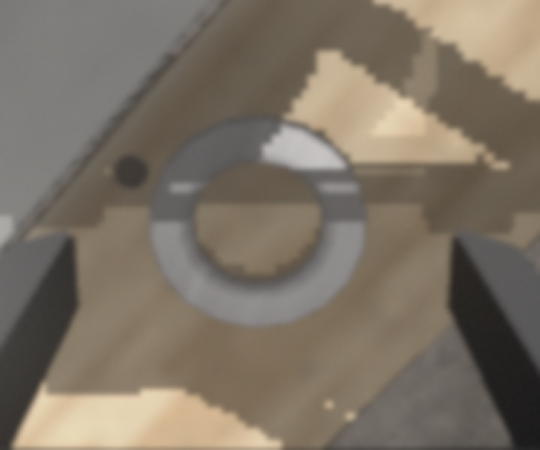

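Run:
```python
from h import *
d=load('w13');print(plane(d,[(256,213.3)],.008))
```

```text
[[ 0.53686311 -0.23777741  0.008     ]]
```

{"name": "send_rows", "arguments": {"delta_pos": [[0.5,0,5],[0.5,0,13],[0.5,0,21],[0.5,0,26],[0.5,0,27]], "roll": [0,0,0,0,0]}}

```text
time_s: 19.42
eef_pos: [0.5349, -0.2394, 0.0036]
tcp_rot: [[0.003, 1.0, -0.003], [1.0, -0.003, 0.002], [0.002, -0.003, -1.0]]
force: [-0.5, 0.9, -0.3]
opening: 0.0799
```

{"name": "send_rows", "arguments": {"delta_pos": [[0,0,1],[0,0,1.5],[0,0,2],[0,0,2]], "roll": [0,0,0,0]}}

```text
time_s: 19.75
eef_pos: [0.5364, -0.2403, 0.0036]
tcp_rot: [[0.003, 1.0, 0.0], [1.0, -0.003, -0.0], [-0.0, 0.0, -1.0]]
force: [-0.8, 0.4, 1.8]
opening: 0.0799
```

{"name": "send_rows", "arguments": {"delta_pos": [[1,0,0.8],[1,0,0.8],[1,0,0.8],[1,0,0.8],[1,0,0.8]], "roll": [0,0,0,0,0], "jaw": 40, "grip_force": 30}}

```text
time_s: 20.17
eef_pos: [0.5363, -0.2391, 0.0028]
tcp_rot: [[0.003, 1.0, 0.0], [1.0, -0.003, 0.0], [0.0, 0.0, -1.0]]
force: [-0.2, -0.0, -0.3]
opening: 0.0522
```

{"name": "send_rows", "arguments": {"delta_pos": [[0,0,0],[0,0,0],[0,0,0]], "roll": [0,0,0]}}

```text
time_s: 20.42
eef_pos: [0.5363, -0.2391, 0.0028]
tcp_rot: [[0.003, 1.0, 0.0], [1.0, -0.003, -0.0], [-0.0, 0.0, -1.0]]
force: [-0.4, 0.4, 0.2]
opening: 0.0521
```

{"name": "send_rows", "arguments": {"delta_pos": [[0,0,-8],[0,0,-28],[4,1,-58],[16,5,-90],[38,13,-118]], "roll": [0,0,0,0,0]}}

```text
time_s: 20.83
eef_pos: [0.5489, -0.2027, 0.1226]
tcp_rot: [[0.006, 1.0, 0.0], [1.0, -0.006, -0.001], [-0.001, 0.0, -1.0]]
force: [1.0, -0.4, 0.3]
opening: 0.0524
```

{"name": "send_rows", "arguments": {"delta_pos": [[30,10,-20],[65,22,-36],[102,35,-48],[139,47,-54],[174,59,-56]], "roll": [0,0,0,0,0]}}

```text
time_s: 21.25
eef_pos: [0.6101, -0.0256, 0.1793]
tcp_rot: [[0.003, 1.0, 0.004], [1.0, -0.003, -0.001], [-0.001, 0.004, -1.0]]
force: [0.1, -0.6, -1.2]
opening: 0.0523
```

{"name": "send_rows", "arguments": {"delta_pos": [[32,11,0],[58,20,0],[76,26,0],[85,29,0],[87,30,0]], "roll": [0,0,0,0,0]}}

```text
time_s: 21.67
eef_pos: [0.6391, 0.0613, 0.1766]
tcp_rot: [[0.001, 1.0, -0.0], [1.0, -0.001, 0.0], [0.0, -0.0, -1.0]]
force: [-0.2, 0.0, -1.8]
opening: 0.0518
```

{"name": "send_rows", "arguments": {"delta_pos": [[0,0,0],[0,0,0]], "roll": [0,0]}}

```text
time_s: 21.83
eef_pos: [0.6388, 0.0584, 0.1765]
tcp_rot: [[0.004, 1.0, -0.001], [1.0, -0.004, -0.001], [-0.001, -0.001, -1.0]]
force: [0.7, -0.4, -0.6]
opening: 0.0521
```

Run:
```python
from h import *
goto(.6378,.1253,.08)
d=cap('wrist','w14');e=cap('side','s14');p=ctrl.read_state()['eef_pos']
im=d['image'];a=cv2.resize(im[80:290,170:350],None,fx=2.5,fy=2.5,interpolation=2)
c=e['image'][80:220,230:350];cv2.imwrite('pics/w14c.png',np.hstack([a,cv2.resize(c,(350,525),interpolation=2)]))
th=np.linspace(0,2*np.pi,72)
for nm,r,z in [('outtop',.027,.0055),('boretop',.016,.0055),('borebot',.016,-.0025)]:
    q=proj(d,np.c_[p[0]+r*np.cos(th),p[1]+r*np.sin(th),np.full(72,p[2]+z)])
    print(nm,((np.array([q.min(0),q.max(0)])-[170,80])*2.5).round(0).tolist())
```

```text
t 21.83 delta [67.  -1.2 96.5] roll -0.004 pos [0.6388 0.0584 0.1765] F [ 0.7 -0.4 -0.6] op 0.0521 tilt [-0.001 -0.001 -1.   ] q [-2. 21. 80. -0. 79. -2.]
outtop [[109.0, 283.0], [325.0, 484.0]]
boretop [[153.0, 326.0], [281.0, 445.0]]
borebot [[155.0, 316.0], [278.0, 431.0]]
```

View pics/w14c.png

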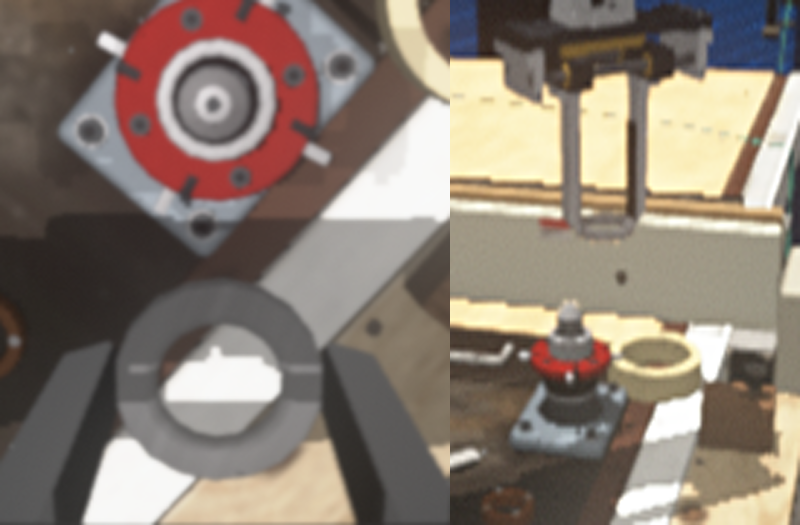

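{"name": "send_rows", "arguments": {"delta_pos": [[8,0,0],[26,-1,4],[46,-1.2,14],[60,-1.2,28],[66,-1.2,42]], "roll": [0,0,0,0,0]}}

```text
time_s: 22.35
eef_pos: [0.6382, 0.1273, 0.1342]
tcp_rot: [[0.002, 1.0, 0.001], [1.0, -0.002, 0.001], [0.001, 0.001, -1.0]]
force: [-0.6, 0.6, -0.4]
opening: 0.0519
```

{"name": "send_rows", "arguments": {"delta_pos": [[0,0,10],[0,0,17],[0,0,21],[0,0,21],[0,0,21]], "roll": [0,0,0,0,0]}}

```text
time_s: 22.77
eef_pos: [0.6383, 0.1248, 0.1136]
tcp_rot: [[0.004, 1.0, -0.0], [1.0, -0.004, -0.0], [-0.0, -0.0, -1.0]]
force: [0.2, -0.0, -1.0]
opening: 0.0519
```

{"name": "send_rows", "arguments": {"delta_pos": [[0,0,0],[0,0,0]], "roll": [0,0]}}

```text
time_s: 22.93
eef_pos: [0.6389, 0.1252, 0.1147]
tcp_rot: [[0.004, 1.0, 0.002], [1.0, -0.004, 0.0], [0.0, 0.002, -1.0]]
force: [0.3, 0.7, -0.9]
opening: 0.0522
```

Run:
```python
from h import *
d=load('w14');print(plane(d,[(255.2,121.6)],.1))
goto(.6375,.1243,.0795)
d=cap('wrist','w15');e=cap('side','s15');p=ctrl.read_state()['eef_pos']
im=d['image'];a=cv2.resize(im[150:290,180:340],None,fx=2.5,fy=2.5,interpolation=2)
c=e['image'][120:220,230:330];cv2.imwrite('pics/w15c.png',np.hstack([a,cv2.resize(c,(350,350))]))
```

```text
[[0.63761894 0.12460946 0.1       ]]
t 22.93 delta [-0.9 -1.5 35.2] roll -0.004 pos [0.6389 0.1252 0.1147] F [ 0.3  0.7 -0.9] op 0.0522 tilt [ 0.002  0.    -1.   ] q [ 3. 25. 82. -0. 73.  4.]
```

View pics/w15c.png

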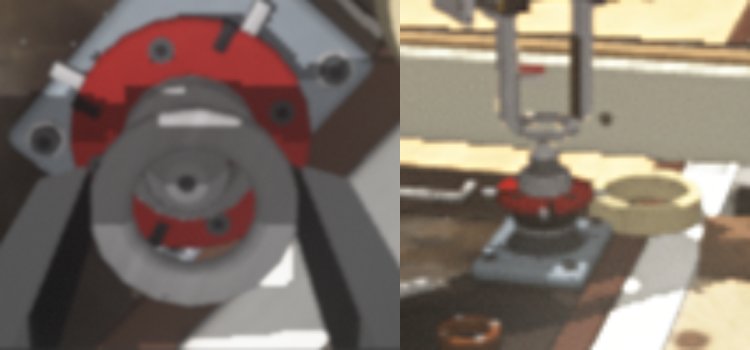

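{"name": "send_rows", "arguments": {"delta_pos": [[-0.5,-1,2],[-0.5,-2,6],[-0.5,-2,12],[-0.5,-2,18],[-0.5,-2,22]], "roll": [0,0,0,0,0]}}

```text
time_s: 23.45
eef_pos: [0.6353, 0.1251, 0.0902]
tcp_rot: [[0.003, 1.0, -0.002], [1.0, -0.003, -0.0], [-0.0, -0.002, -1.0]]
force: [0.0, -0.1, -1.7]
opening: 0.0516
```

{"name": "send_rows", "arguments": {"delta_pos": [[0,0,4],[0,0,7],[0,0,9],[0,0,10],[0,0,10]], "roll": [0,0,0,0,0]}}

```text
time_s: 23.87
eef_pos: [0.6363, 0.1251, 0.082]
tcp_rot: [[0.003, 1.0, 0.0], [1.0, -0.003, 0.0], [0.0, 0.0, -1.0]]
force: [-0.9, 0.6, 0.8]
opening: 0.0521
```

{"name": "send_rows", "arguments": {"delta_pos": [[0,0,1],[0,0,2],[0,0,3],[0,0,3]], "roll": [0,0,0,0]}}

```text
time_s: 24.2
eef_pos: [0.6365, 0.1251, 0.0818]
tcp_rot: [[0.003, 1.0, 0.001], [1.0, -0.003, -0.0], [-0.0, 0.001, -1.0]]
force: [-6.0, -1.2, 11.3]
opening: 0.0518
```

{"name": "send_rows", "arguments": {"delta_pos": [[0,0,-2],[0,0,-3],[0,0,-3],[0,0,-3],[0,0,-3]], "roll": [0,0,0,0,0], "jaw": 78}}

```text
time_s: 24.62
eef_pos: [0.636, 0.1251, 0.0812]
tcp_rot: [[0.003, 1.0, -0.0], [1.0, -0.003, 0.0], [-0.0, -0.0, -1.0]]
force: [0.9, 0.5, -0.5]
opening: 0.0777
```

{"name": "send_rows", "arguments": {"delta_pos": [[0,0,-8],[0,0,-26],[0,0,-52],[0,0,-80],[0,0,-100]], "roll": [0,0,0,0,0]}}

```text
time_s: 25.03
eef_pos: [0.637, 0.1252, 0.1845]
tcp_rot: [[0.003, 1.0, 0.003], [1.0, -0.003, 0.0], [0.0, 0.003, -1.0]]
force: [1.3, -0.1, 0.6]
opening: 0.0776
```

Run:
```python
from h import *
goto(.445,-.259,.18)
for n in ['side','scene']: cap(n,n+'16')
a=load('side16')['image'][160:220,240:310];c=load('scene16')['image'][125:195,195:275];
cv2.imwrite('pics/m16.png',np.hstack([cv2.resize(a,(400,343),interpolation=2),cv2.resize(c,(392,343),interpolation=2)]))
```

```text
t 25.03 delta [-384.7 -190.9    3.9] roll -0.003 pos [0.637  0.1252 0.1845] F [ 1.3 -0.1  0.6] op 0.0776 tilt [ 0.003  0.    -1.   ] q [ 3. 22. 78.  0. 80.  4.]
```

View pics/m16.png

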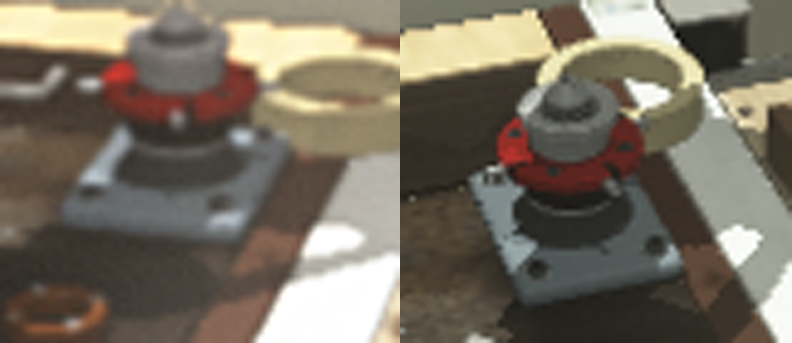

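The thin ring is seated. Next is the blue collar. The brown one at scene (244,208) is the look-alike, so I leave it alone.

{"name": "send_rows", "arguments": {"delta_pos": [[-11,-5,0],[-34,-17,0],[-68,-34,0],[-103,-51,0],[-138,-68,0]], "roll": [0,0,0,0,0], "jaw": 66}}

```text
time_s: 25.55
eef_pos: [0.5645, -0.014, 0.1787]
tcp_rot: [[0.002, 1.0, -0.005], [1.0, -0.002, 0.0], [0.0, -0.005, -1.0]]
force: [0.3, -0.4, -0.2]
opening: 0.0658
```

{"name": "send_rows", "arguments": {"delta_pos": [[-35,-17,0],[-70,-34,0],[-105,-51,0],[-140,-69,0],[-172,-85,0]], "roll": [0,0,0,0,0]}}

```text
time_s: 25.97
eef_pos: [0.4786, -0.1857, 0.1791]
tcp_rot: [[0.004, 1.0, -0.004], [1.0, -0.004, 0.002], [0.002, -0.004, -1.0]]
force: [-0.1, -1.3, -0.0]
opening: 0.066
```

{"name": "send_rows", "arguments": {"delta_pos": [[-28,-14,0],[-50,-25,0],[-65,-33,0],[-73,-37,0],[-75,-38,0]], "roll": [0,0,0,0,0]}}

```text
time_s: 26.38
eef_pos: [0.4418, -0.2599, 0.1797]
tcp_rot: [[0.006, 1.0, -0.003], [1.0, -0.006, 0.002], [0.002, -0.003, -1.0]]
force: [-0.7, 0.8, 0.1]
opening: 0.066
```

{"name": "send_rows", "arguments": {"delta_pos": [[0,0,0],[0,0,0],[0,0,0]], "roll": [0,0,0]}}

```text
time_s: 26.63
eef_pos: [0.4442, -0.2582, 0.1812]
tcp_rot: [[0.001, 1.0, -0.0], [1.0, -0.001, 0.001], [0.001, -0.0, -1.0]]
force: [-0.5, -0.5, 1.2]
opening: 0.0661
```

Run:
```python
from h import *
d=cap('wrist','w17');goto(.4452,-.1981,.003)
im=d['image'];cv2.imwrite('pics/w17c.png',cv2.resize(im[20:240,120:390],None,fx=2.7,fy=2.7,interpolation=2))
h=cv2.cvtColor(im,cv2.COLOR_BGR2HSV)
m=(h[...,0]>105)&(h[...,0]<125)&(h[...,1]>140)
o,mm=blob(d,m,(257,125));e=cv2.fitEllipse(cv2.convexHull(o));print(e,plane(d,[e[0]],.010))
```

```text
t 26.68 delta [ 60.1   0.8 178.4] roll -0.001 pos [ 0.4443 -0.2583  0.1814] F [-0.4 -1.1 -0.9] op 0.0662 tilt [-0.     0.001 -1.   ] q [-40.   6.  98.   0.  76. -40.]
((56.210052490234375, 51.256492614746094), (40.91279602050781, 96.50846099853516), 31.618261337280273) [[ 0.22211192 -0.11653195  0.01      ]]
```

View pics/w17c.png

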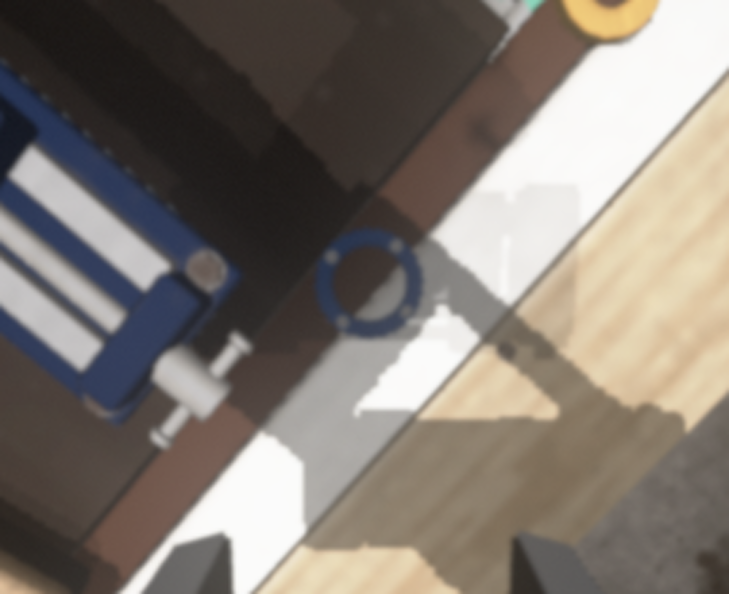

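Run:
```python
from h import *
d=load('w17');print(plane(d,[(257,124.8)],.0105))
S=load('scene0')
# vise corner bolt: wrist (208,267)/2.7 crop
print(proj(S,[[.4452,-.1981,.012]]))
for px in [(240,270),(245,340),(208,267)]:
    q=np.array(px)/2.7+[120,20]
    for z in (.01,.04,.07): P=plane(d,[q],z);print(px,z,P.round(3)[0],proj(S,P).round(1))
```

```text
[[ 0.44433105 -0.19795499  0.0105    ]]
[[310.20514235 258.98859814]]
(240, 270) 0.01 [ 0.389 -0.192  0.01 ] [[296.1 276.7]]
(240, 270) 0.04 [ 0.394 -0.192  0.04 ] [[297.8 265. ]]
(240, 270) 0.07 [ 0.399 -0.191  0.07 ] [[299.6 252.9]]
(245, 340) 0.01 [ 0.39  -0.222  0.01 ] [[309.8 282. ]]
(245, 340) 0.04 [ 0.395 -0.219  0.04 ] [[310.6 269.9]]
(245, 340) 0.07 [ 0.4   -0.216  0.07 ] [[311.4 257.3]]
(208, 267) 0.01 [ 0.376 -0.191  0.01 ] [[292.6 281. ]]
(208, 267) 0.04 [ 0.382 -0.191  0.04 ] [[294.6 269. ]]
(208, 267) 0.07 [ 0.388 -0.19   0.07 ] [[296.6 256.5]]
```

Run:
```python
from h import *
a=cv2.imread('pics/scene0.png')[240:340,205:335]; cv2.imwrite('pics/c3.png',cv2.resize(a,None,fx=5,fy=5,interpolation=2))
```

```text
(no output)
```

View pics/c3.png

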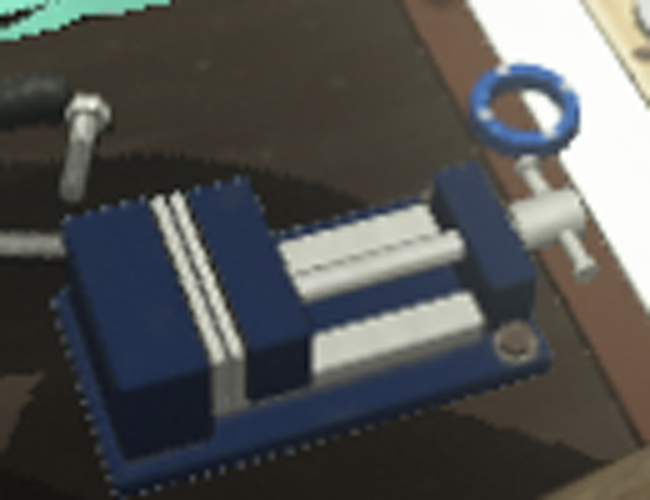

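{"name": "send_rows", "arguments": {"delta_pos": [[10,0,4],[28,0,14],[46,0,34],[57,0,62],[60,0.2,92]], "roll": [0.1,0.2,0.3,0.4,0.5]}}

```text
time_s: 27.1
eef_pos: [0.4457, -0.1975, 0.09]
tcp_rot: [[0.484, 0.875, 0.003], [0.875, -0.484, -0.001], [0.0, 0.003, -1.0]]
force: [0.5, -0.4, -0.7]
opening: 0.0657
```

{"name": "send_rows", "arguments": {"delta_pos": [[0,0,22],[0,0,38],[0,0,44],[0,0,44],[0,0,44]], "roll": [0,0,0,0,0]}}

```text
time_s: 27.52
eef_pos: [0.445, -0.1992, 0.0461]
tcp_rot: [[0.481, 0.877, 0.001], [0.877, -0.481, -0.0], [0.0, 0.001, -1.0]]
force: [0.3, 0.2, 0.2]
opening: 0.0661
```

{"name": "send_rows", "arguments": {"delta_pos": [[0,0,0],[0,0,0]], "roll": [0,0]}}

```text
time_s: 27.68
eef_pos: [0.4456, -0.2001, 0.0472]
tcp_rot: [[0.482, 0.876, 0.003], [0.876, -0.482, -0.002], [-0.0, 0.003, -1.0]]
force: [-0.0, -0.4, 0.1]
opening: 0.0662
```

Run:
```python
from h import *
d=cap('wrist','w18');goto(.4444,-.198,.004,-28.6)
im=d['image'];cv2.imwrite('pics/w18c.png',cv2.resize(im[140:290,150:370],None,fx=3,fy=3,interpolation=2))
h=cv2.cvtColor(im,cv2.COLOR_BGR2HSV)
m=(h[...,0]>105)&(h[...,0]<125)&(h[...,1]>110);m[:160]=0;m[270:]=0;m[:,:205]=0;m[:,310:]=0
o,mm=blob(d,m,(257,212));e=cv2.fitEllipse(cv2.convexHull(o));print(e,plane(d,[e[0]],.010))
```

```text
t 27.73 delta [ 1.3 -2.1 43. ] roll -0.004 pos [ 0.4455 -0.2001  0.047 ] F [0.1 0.1 0.3] op 0.0654 tilt [ 0.002 -0.002 -1.   ] q [-34.  13. 108.   0.  59.  -6.]
((266.25250244140625, 227.9615020751953), (9.869380950927734, 29.0910701751709), 55.83480453491211) [[ 0.44603922 -0.2147756   0.01      ]]
```

View pics/w18c.png

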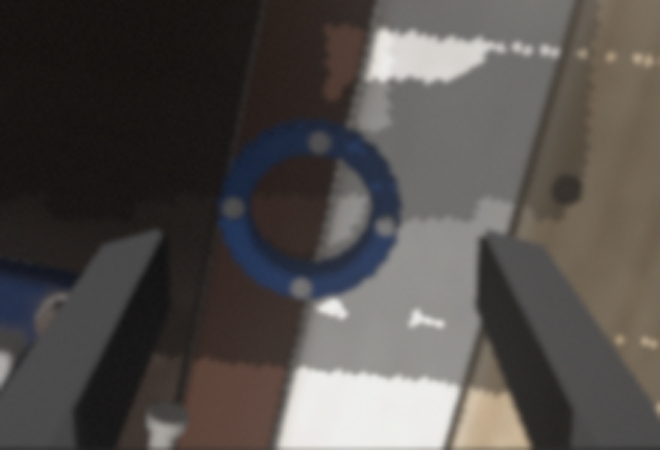

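The collar centre is at about (253.5,210.5). It has four screw heads, is blue, and lies clear of the vise.

Run:
```python
from h import *
d=load('w18');P=plane(d,[(253.5,210.7)],.0115);print(P);goto(P[0,0],P[0,1],.004,-28.6)
```

```text
[[ 0.44445254 -0.19730794  0.0115    ]]
t 27.73 delta [ 1.9 -2.4 43. ] roll -0.004 pos [ 0.4455 -0.2001  0.047 ] F [0.1 0.1 0.3] op 0.0654 tilt [ 0.002 -0.002 -1.   ] q [-34.  13. 108.   0.  59.  -6.]
```

{"name": "send_rows", "arguments": {"delta_pos": [[1,-1,5],[1.3,-1.8,16],[1.3,-1.8,28],[1.3,-1.8,36],[1.3,-1.8,39]], "roll": [0,0,0,0,0]}}

```text
time_s: 28.15
eef_pos: [0.4419, -0.1964, 0.0047]
tcp_rot: [[0.482, 0.876, -0.003], [0.876, -0.482, 0.002], [0.0, -0.004, -1.0]]
force: [-0.3, -0.0, 0.1]
opening: 0.0662
```

{"name": "send_rows", "arguments": {"delta_pos": [[0,0,1],[0,0,2],[0,0,2],[0,0,2]], "roll": [0,0,0,0]}}

```text
time_s: 28.48
eef_pos: [0.4438, -0.1976, 0.005]
tcp_rot: [[0.482, 0.876, 0.001], [0.876, -0.482, -0.0], [-0.0, 0.001, -1.0]]
force: [-0.5, -0.2, -0.8]
opening: 0.0664
```

{"name": "send_rows", "arguments": {"delta_pos": [[0,0,0],[0,0,0],[0,0,0],[0,0,0],[0,0,0]], "roll": [0,0,0,0,0], "jaw": 35, "grip_force": 25}}

```text
time_s: 28.9
eef_pos: [0.4436, -0.1975, 0.0049]
tcp_rot: [[0.482, 0.876, 0.0], [0.876, -0.482, -0.0], [-0.0, 0.0, -1.0]]
force: [0.2, -0.6, 1.4]
opening: 0.0447
```

{"name": "send_rows", "arguments": {"delta_pos": [[0,0,0],[0,0,0]], "roll": [0,0]}}

```text
time_s: 29.07
eef_pos: [0.4436, -0.1974, 0.0049]
tcp_rot: [[0.482, 0.876, 0.0], [0.876, -0.482, -0.0], [-0.0, 0.0, -1.0]]
force: [-0.4, 0.0, 2.6]
opening: 0.0448
```

{"name": "send_rows", "arguments": {"delta_pos": [[0,0,-8],[0,0,-28],[0,0,-62],[0,0,-98],[0,0,-130]], "roll": [0,0,-0.08,-0.18,-0.28]}}

```text
time_s: 29.48
eef_pos: [0.4431, -0.1971, 0.1365]
tcp_rot: [[0.216, 0.976, -0.0], [0.976, -0.216, 0.0], [0.0, -0.0, -1.0]]
force: [0.3, -0.2, -0.9]
opening: 0.045
```

{"name": "send_rows", "arguments": {"delta_pos": [[0,0,-20],[0,0,-34],[0,0,-38]], "roll": [-0.1,-0.2,-0.22]}}

```text
time_s: 29.73
eef_pos: [0.445, -0.1984, 0.1762]
tcp_rot: [[0.0, 1.0, 0.005], [1.0, -0.0, -0.003], [-0.003, 0.005, -1.0]]
force: [0.5, -0.3, -1.4]
opening: 0.0449
```

Run:
```python
from h import *
goto(.6378,.0593,.177)
```

```text
t 29.73 delta [257.8 192.7  -0.7] roll -0.0 pos [ 0.445  -0.1984  0.1762] F [ 0.5 -0.3 -1.4] op 0.0449 tilt [ 0.005 -0.003 -1.   ] q [-34.   2. 103.   0.  75. -34.]
```

{"name": "send_rows", "arguments": {"delta_pos": [[8,6,0],[28,21,0],[56,42,0],[86,65,0],[116,88,0]], "roll": [0,0,0,0,0]}}

```text
time_s: 30.15
eef_pos: [0.5313, -0.0794, 0.1706]
tcp_rot: [[0.007, 1.0, -0.003], [1.0, -0.007, 0.001], [0.001, -0.003, -1.0]]
force: [1.4, 0.4, 0.4]
opening: 0.045
```

{"name": "send_rows", "arguments": {"delta_pos": [[30,22,0],[60,45,0],[88,66,0],[112,84,0],[128,97,0]], "roll": [0,0,0,0,0]}}

```text
time_s: 30.57
eef_pos: [0.629, 0.0499, 0.1699]
tcp_rot: [[0.003, 1.0, -0.004], [1.0, -0.003, 0.001], [0.001, -0.004, -1.0]]
force: [-0.2, 0.8, -0.5]
opening: 0.0452
```

{"name": "send_rows", "arguments": {"delta_pos": [[9,6,0],[13,9,0],[13,9,0],[13,9,0],[13,9,0]], "roll": [0,0,0,0,0]}}

```text
time_s: 30.98
eef_pos: [0.6374, 0.058, 0.1723]
tcp_rot: [[0.005, 1.0, -0.001], [1.0, -0.005, -0.0], [-0.0, -0.001, -1.0]]
force: [-0.3, -0.0, -0.8]
opening: 0.0449
```

Run:
```python
from h import *
d=cap('wrist','w19');e=cap('side','s19');goto(.6376,.125,.09);p=ctrl.read_state()['eef_pos']
im=d['image'];a=cv2.resize(im[80:290,170:350],None,fx=2.5,fy=2.5,interpolation=2)
c=e['image'][80:220,230:350];cv2.imwrite('pics/w19c.png',np.hstack([a,cv2.resize(c,(350,525),interpolation=2)]))
th=np.linspace(0,2*np.pi,72)
for nm,r,z in [('outtop',.023,.007),('boretop',.016,.007),('borebot',.016,-.005)]:
    q=proj(d,np.c_[p[0]+r*np.cos(th),p[1]+r*np.sin(th),np.full(72,p[2]+z)])
    print(nm,((np.array([q.min(0),q.max(0)])-[170,80])*2.5).round(0).tolist())
```

```text
t 31.08 delta [67.1 -0.4 82.8] roll -0.005 pos [0.6377 0.0579 0.1728] F [ 0.5 -0.8  0.1] op 0.0451 tilt [-0. -0. -1.] q [-3. 21. 80. -0. 78. -2.]
outtop [[125.0, 300.0], [311.0, 473.0]]
boretop [[153.0, 328.0], [283.0, 448.0]]
borebot [[157.0, 313.0], [279.0, 427.0]]
```

View pics/w19c.png

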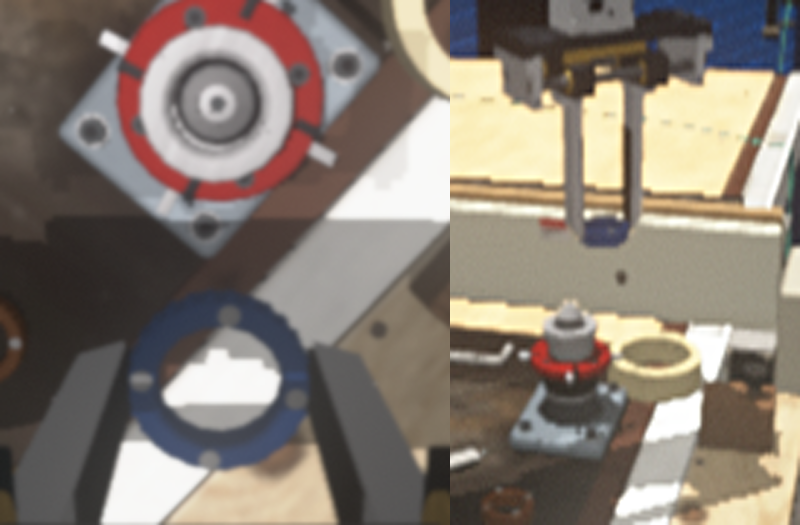

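{"name": "send_rows", "arguments": {"delta_pos": [[8,0,0],[26,0,4],[46,-0.3,14],[60,-0.3,28],[66,-0.3,40]], "roll": [0,0,0,0,0]}}

```text
time_s: 31.5
eef_pos: [0.6377, 0.1271, 0.1318]
tcp_rot: [[0.002, 1.0, 0.0], [1.0, -0.002, 0.001], [0.001, 0.0, -1.0]]
force: [0.1, -0.6, -0.6]
opening: 0.0453
```

{"name": "send_rows", "arguments": {"delta_pos": [[0,0,9],[0,0,15],[0,0,18],[0,0,18],[0,0,18]], "roll": [0,0,0,0,0]}}

```text
time_s: 31.92
eef_pos: [0.6384, 0.1242, 0.1148]
tcp_rot: [[0.004, 1.0, 0.0], [1.0, -0.004, -0.0], [-0.0, 0.0, -1.0]]
force: [0.3, 0.2, -0.1]
opening: 0.045
```

{"name": "send_rows", "arguments": {"delta_pos": [[0,0,0],[0,0,0]], "roll": [0,0]}}

```text
time_s: 32.08
eef_pos: [0.6388, 0.1246, 0.1156]
tcp_rot: [[0.004, 1.0, 0.002], [1.0, -0.004, 0.0], [0.0, 0.002, -1.0]]
force: [0.3, -0.1, -0.5]
opening: 0.0448
```

Run:
```python
from h import *
goto(.6375,.1238,.09)
d=cap('wrist','w20');e=cap('side','s20')
im=d['image'];a=cv2.resize(im[150:290,180:340],None,fx=2.5,fy=2.5,interpolation=2)
c=e['image'][120:220,230:330];cv2.imwrite('pics/w20c.png',np.hstack([a,cv2.resize(c,(350,350))]))
```

```text
t 32.08 delta [-0.9 -1.3 25.6] roll -0.004 pos [0.6388 0.1246 0.1156] F [ 0.3 -0.1 -0.5] op 0.0448 tilt [ 0.002  0.    -1.   ] q [ 3. 25. 82. -0. 73.  4.]
```

View pics/w20c.png

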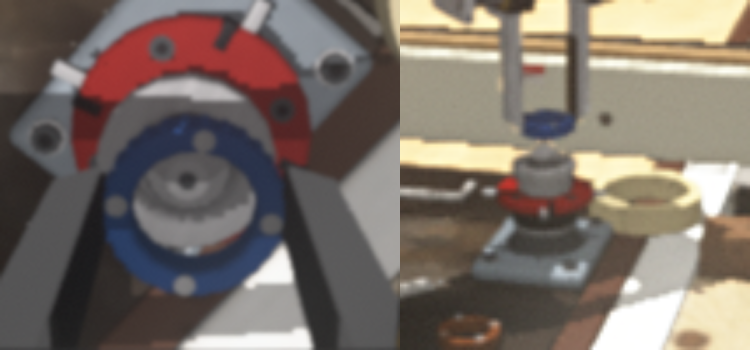

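{"name": "send_rows", "arguments": {"delta_pos": [[-0.5,-1,2],[-0.5,-1.5,5],[-0.5,-1.5,9],[-0.5,-1.5,13],[-0.5,-1.5,16]], "roll": [0,0,0,0,0]}}

```text
time_s: 32.6
eef_pos: [0.6361, 0.1246, 0.0977]
tcp_rot: [[0.003, 1.0, -0.001], [1.0, -0.003, -0.0], [-0.0, -0.001, -1.0]]
force: [0.1, -0.4, -0.3]
opening: 0.0447
```

{"name": "send_rows", "arguments": {"delta_pos": [[0,0,2],[0,0,4],[0,0,5],[0,0,6],[0,0,6]], "roll": [0,0,0,0,0]}}

```text
time_s: 33.02
eef_pos: [0.6365, 0.1246, 0.0925]
tcp_rot: [[0.003, 1.0, -0.0], [1.0, -0.003, -0.0], [-0.0, -0.0, -1.0]]
force: [1.0, 0.0, -1.1]
opening: 0.0449
```

{"name": "send_rows", "arguments": {"delta_pos": [[0,0,1],[0,0,2],[0,0,3],[0,0,3]], "roll": [0,0,0,0]}}

```text
time_s: 33.35
eef_pos: [0.6369, 0.1246, 0.0911]
tcp_rot: [[0.003, 1.0, 0.001], [1.0, -0.003, -0.0], [-0.0, 0.001, -1.0]]
force: [-1.2, 0.2, 4.7]
opening: 0.0451
```

Contact at the expected height. I'll release and retreat.

{"name": "send_rows", "arguments": {"delta_pos": [[0,0,-1],[0,0,-1],[0,0,-1],[0,0,-1],[0,0,-1]], "roll": [0,0,0,0,0], "jaw": 72}}

```text
time_s: 33.77
eef_pos: [0.6364, 0.1246, 0.0904]
tcp_rot: [[0.003, 1.0, -0.0], [1.0, -0.003, -0.0], [-0.0, -0.0, -1.0]]
force: [0.3, 1.3, 0.1]
opening: 0.0714
```

{"name": "send_rows", "arguments": {"delta_pos": [[0,0,-8],[0,0,-26],[0,0,-50],[0,0,-75],[0,0,-90]], "roll": [0,0,0,0,0]}}

```text
time_s: 34.18
eef_pos: [0.638, 0.1247, 0.1843]
tcp_rot: [[0.003, 1.0, 0.004], [1.0, -0.003, 0.0], [0.0, 0.004, -1.0]]
force: [0.7, 0.1, 1.3]
opening: 0.0718
```

{"name": "send_rows", "arguments": {"delta_pos": [[-20,0,0],[-45,0,0],[-60,0,0],[-66,0,0],[-66,0,0]], "roll": [0,0,0,0,0]}}

```text
time_s: 34.6
eef_pos: [0.6363, 0.0572, 0.1806]
tcp_rot: [[0.005, 1.0, -0.0], [1.0, -0.005, 0.0], [0.0, -0.0, -1.0]]
force: [0.7, 0.4, 0.5]
opening: 0.0717
```

Run:
```python
from h import *
for n in ['side','scene','wrist']: cap(n,n+'21')
a=load('side21')['image'][160:220,240:310];c=load('scene21')['image'][125:195,195:275];w=load('wrist21')['image'][60:190,180:330]
r=lambda x,s:cv2.resize(x,s,interpolation=2)
cv2.imwrite('pics/m21.png',np.hstack([r(a,(260,260)),r(c,(260,260)),r(w,(270,260))]))
d=load('wrist21');goto(.6,.1,.2)
h=cv2.cvtColor(d['image'],cv2.COLOR_BGR2HSV)
m=(h[...,0]>105)&(h[...,0]<125)&(h[...,1]>120);m[:60]=0;m[200:]=0;m[:,:180]=0;m[:,330:]=0
o,mm=blob(d,m,(257,122));e=cv2.fitEllipse(cv2.convexHull(o));print(e,plane(d,[e[0]],.097))
```

```text
t 34.75 delta [ 40.6 -36.3 -19.6] roll -0.003 pos [0.6362 0.0594 0.1803] F [ 0.1  0.1 -0.9] op 0.0718 tilt [-0.001  0.001 -1.   ] q [-2. 21. 80.  0. 79. -2.]
((245.69593811035156, 106.6980972290039), (10.531702995300293, 27.579198837280273), 51.33750534057617) [[0.62693655 0.13753794 0.097     ]]
```

View pics/m21.png

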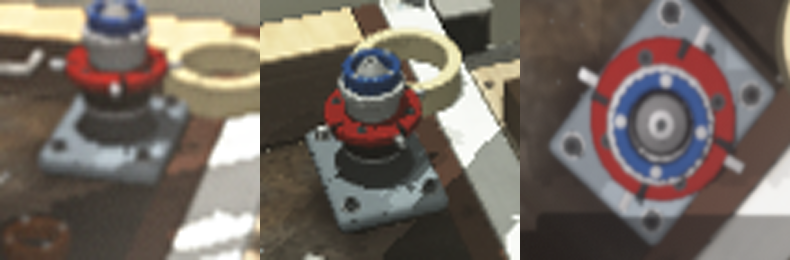

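The stack is in order, level and concentric: in the wrist crop the collar is at about (660,123) and the nose at (660,124). The gripper is clear, so I'm handing in.

```bash
python3 -c "
from h import *
print(ticket.finish_job())"
```

```text
the job is handed in; nothing more can be done
None
```

I built up the spindle in the order asked: black ring, cutter head with its hub up, thin steel ring, then blue collar. I handed the job in at about 35 s of the 93 s allowed; no verdict was reported.

- **Placing:** each part touched down within about 2 mm of its expected height (contact forces about 5 to 11 N) and was then released. I gripped the cutter by its hub only, with the finger ends about 4 mm above the disc.
- **Final views:** the side, scene and wrist pictures show all four parts level, concentric and on one another. The gripper was open and clear of the stack.
- **Left alone:** I never approached the brass bush, calliper, hex key or brown look-alike.

**Checks that failed or disagreed:**
- The last colour-fit of the collar's centre caught only a fragment of the ring and gave a useless number. I judged its centring by eye from the wrist picture.
- The jaw opening read 1 to 2 mm below the nominal diameter on the cutter hub, thin ring and collar, and held parts looked about 4 % smaller than predicted in the wrist camera. Every grip held, so I put this down to calibration.
- The bottom edge of the cutter's bore sat about 3.5 mm from where I predicted in one wrist view. The side view showed the head level, so I went on.

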